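# Charge the vibratory tumbler

### The job

Charge the tumbler for a polishing run: fold its clear lid right back to the stop, put every green glass cabochon from the felt mat into the bowl, lowering each one past the rim rather than dropping it in, and then, with the wooden stick, stir them in among the ceramic balls: at least three full turns round the middle of the bowl in circles about 50 mm across, with the stick's end close to the bowl's floor. Stand the stick back in the block's central hole and close the lid fully, with all cabochons and balls in the bowl. Leave the tape measure and the marker where they are.

Things in the scene. Friction and masses are not known exactly. Their poses are not given: they have to be found in the camera images.
- tumbler: Small bench-top vibratory tumbler, fixed: a round grey motor housing 168 mm across and 42 mm high, above it on springs a round open grey bowl. Origin: on the bowl's axis at bench level. Its z is up, its x points from the bowl's axis towards the lid's hinge. Bowl: rim at z = 125 mm, 164 mm across outside, wall 4 mm, inner floor at z = 60 mm, 144 mm across inside at the floor and 156 mm at the rim.
- bowl_floor (a point): Centre of the bowl's inner floor, 60 mm above the bench, 65 mm below the rim.
- lid (a joint): Angle of the tumbler's lid: 0 closed flat on the rim, grows as it folds up and back about its hinge, 1.9 rad at its stop, leaning back past upright. The hinge is stiff: the lid stays at any angle; moving it takes about 1 to 2 N at the bar.
- lid_hinge (a point): Middle of the lid's hinge line, 127 mm above the bench and 94 mm from the bowl's axis; the hinge line is along the tumbler's y.
- lid_bar (a point): Middle of the steel handle bar of the lid, which is a clear disc 172 mm across and 5 mm thick. The bar is 10 mm thick, 70 mm long, parallel to the hinge line, 214 mm from the hinge and 34 mm beyond the disc's edge, joined to it by an arm at each end; when the lid is closed the bar is on the side opposite the hinge, 129 mm above the bench, and a finger fits in the opening between bar and disc.
- block: Dark wooden tool block, fixed, 120 (x) x 80 (y) x 66 mm high, with a square hole 26 mm wide in the middle of its top and four small empty holes near the corners. Origin: centre of its underside.
- stick_hole (a point): Middle of the mouth of the block's central hole, in its top, 66 mm above the bench; the hole is 26 x 26 mm, square to the block, bevelled 3 mm at the mouth, 58 mm deep.
- stick_tip (a point): Lower end of the stirring stick, a plain square wooden stick 18 x 18 mm thick (its x and y are square to its faces) and 200 mm long, 45 g, standing loosely (leaning up to 8 degrees) in the block's central hole. Its z points along the stick towards the upper end, which stands about 210 mm above the bench.
- tape: Tape measure, black with yellow sides, 70 x 32 x 66 mm, stands loose on the bench: a bystander. Origin: centre of its underside.
- marker: Marker pen, white with black cap, 120 x 16 x 16 mm, lies loose on the bench: a bystander. Origin: centre of its underside.
- cabochon0_mid (a point): Centre of a green fused-glass cabochon, a round piece 26 mm across and 11 mm thick (its z is its axis), 16 g, lying flat on a grey felt mat (200 x 170 x 4 mm, fixed on the bench) at the start, if present.
- cabochon1_mid (a point): Centre of a green fused-glass cabochon, a round piece 26 mm across and 11 mm thick (its z is its axis), 16 g, lying flat on a grey felt mat (200 x 170 x 4 mm, fixed on the bench) at the start, if present.
- cabochon2_mid (a point): Centre of a green fused-glass cabochon, a round piece 26 mm across and 11 mm thick (its z is its axis), 16 g, lying flat on a grey felt mat (200 x 170 x 4 mm, fixed on the bench) at the start, if present.
- cabochon3_mid (a point): Centre of a green fused-glass cabochon, a round piece 26 mm across and 11 mm thick (its z is its axis), 16 g, lying flat on a grey felt mat (200 x 170 x 4 mm, fixed on the bench) at the start, if present.
- media0_mid (a point): Centre of a white ceramic tumbling ball, 20 mm across, 15 g, loose in the bowl, at the start about 25 mm from its middle.
- media1_mid (a point): Centre of a white ceramic tumbling ball, 20 mm across, 15 g, loose in the bowl, at the start about 25 mm from its middle.
- media2_mid (a point): Centre of a white ceramic tumbling ball, 20 mm across, 15 g, loose in the bowl, at the start about 25 mm from its middle.
- media3_mid (a point): Centre of a white ceramic tumbling ball, 20 mm across, 15 g, loose in the bowl, at the start about 25 mm from its middle.
- media4_mid (a point): Centre of a white ceramic tumbling ball, 20 mm across, 15 g, loose in the bowl, at the start about 45 mm from its middle.
- media5_mid (a point): Centre of a white ceramic tumbling ball, 20 mm across, 15 g, loose in the bowl, at the start about 45 mm from its middle.
- media6_mid (a point): Centre of a white ceramic tumbling ball, 20 mm across, 15 g, loose in the bowl, at the start about 45 mm from its middle.
- media7_mid (a point): Centre of a white ceramic tumbling ball, 20 mm across, 15 g, loose in the bowl, at the start about 45 mm from its middle.

How it is judged (in metres and radians):
On the way, in this order (a step that is already met when the one before it is completed fails the run):
1. the lid is folded right back (over 1.7 rad) (value of joint lid above 1.7 rad), for 0.2 s.
2. every cabochon that is present lies in the bowl, released (horizontal distance between each of cabochon0_mid, cabochon1_mid, cabochon2_mid, cabochon3_mid and bowl_floor below 0.078 m and height (world z) of cabochon0_mid between 0.055 and 0.118 m and height (world z) of cabochon1_mid between 0.055 and 0.118 m and height (world z) of cabochon2_mid between 0.055 and 0.118 m and height (world z) of cabochon3_mid between 0.055 and 0.118 m and contact force between each of cabochon0, cabochon1, cabochon2, cabochon3 and the fingers below 0.05 N), for 0.2 s.
3. stirring, two turns at least: the held stick's end, less than 20 mm above the bowl's floor, passes the hinge side of the bowl's middle, at least 14 mm from the axis (lid still back, over 1.5 rad) (x of stick_tip in the frame of tumbler above 0.014 m and y of stick_tip in the frame of tumbler between -0.0135 and 0.0135 m and z of stick_tip in the frame of tumbler between 0.05 and 0.08 m and horizontal distance between stick_tip and bowl_floor below 0.075 m and contact force between stick and the fingers above 0.3 N and value of joint lid above 1.5 rad).
4. it passes to the left or right of the middle, in the same way (((y of stick_tip in the frame of tumbler above 0.014 m and x of stick_tip in the frame of tumbler between -0.0135 and 0.0135 m and z of stick_tip in the frame of tumbler between 0.05 and 0.08 m and horizontal distance between stick_tip and bowl_floor below 0.075 m and contact force between stick and the fingers above 0.3 N and value of joint lid above 1.5 rad) or (y of stick_tip in the frame of tumbler below -0.014 m and x of stick_tip in the frame of tumbler between -0.0135 and 0.0135 m and z of stick_tip in the frame of tumbler between 0.05 and 0.08 m and horizontal distance between stick_tip and bowl_floor below 0.075 m and contact force between stick and the fingers above 0.3 N and value of joint lid above 1.5 rad))).
5. it passes the side opposite the hinge, in the same way (x of stick_tip in the frame of tumbler below -0.014 m and y of stick_tip in the frame of tumbler between -0.0135 and 0.0135 m and z of stick_tip in the frame of tumbler between 0.05 and 0.08 m and horizontal distance between stick_tip and bowl_floor below 0.075 m and contact force between stick and the fingers above 0.3 N and value of joint lid above 1.5 rad).
6. it passes to the left or right again (((y of stick_tip in the frame of tumbler above 0.014 m and x of stick_tip in the frame of tumbler between -0.0135 and 0.0135 m and z of stick_tip in the frame of tumbler between 0.05 and 0.08 m and horizontal distance between stick_tip and bowl_floor below 0.075 m and contact force between stick and the fingers above 0.3 N and value of joint lid above 1.5 rad) or (y of stick_tip in the frame of tumbler below -0.014 m and x of stick_tip in the frame of tumbler between -0.0135 and 0.0135 m and z of stick_tip in the frame of tumbler between 0.05 and 0.08 m and horizontal distance between stick_tip and bowl_floor below 0.075 m and contact force between stick and the fingers above 0.3 N and value of joint lid above 1.5 rad))).
7. second turn: it passes the hinge side again (all of step 3).
8. it passes to the left or right again (((y of stick_tip in the frame of tumbler above 0.014 m and x of stick_tip in the frame of tumbler between -0.0135 and 0.0135 m and z of stick_tip in the frame of tumbler between 0.05 and 0.08 m and horizontal distance between stick_tip and bowl_floor below 0.075 m and contact force between stick and the fingers above 0.3 N and value of joint lid above 1.5 rad) or (y of stick_tip in the frame of tumbler below -0.014 m and x of stick_tip in the frame of tumbler between -0.0135 and 0.0135 m and z of stick_tip in the frame of tumbler between 0.05 and 0.08 m and horizontal distance between stick_tip and bowl_floor below 0.075 m and contact force between stick and the fingers above 0.3 N and value of joint lid above 1.5 rad))).
9. it passes the side opposite the hinge again (all of step 5).
10. it passes to the left or right again, and by then, of media0 and media1, and of media2 and media3, at least one is 10 mm or more from where it began (((y of stick_tip in the frame of tumbler above 0.014 m and x of stick_tip in the frame of tumbler between -0.0135 and 0.0135 m and z of stick_tip in the frame of tumbler between 0.05 and 0.08 m and horizontal distance between stick_tip and bowl_floor below 0.075 m and contact force between stick and the fingers above 0.3 N and value of joint lid above 1.5 rad) or (y of stick_tip in the frame of tumbler below -0.014 m and x of stick_tip in the frame of tumbler between -0.0135 and 0.0135 m and z of stick_tip in the frame of tumbler between 0.05 and 0.08 m and horizontal distance between stick_tip and bowl_floor below 0.075 m and contact force between stick and the fingers above 0.3 N and value of joint lid above 1.5 rad)) and distance of any of media0_mid, media1_mid from where it was at the start of the episode above 0.01 m and distance of any of media2_mid, media3_mid from where it was at the start of the episode above 0.01 m).
At the end, for the whole second after the job is handed in: Every cabochon present and all eight balls have their centres inside the bowl, below its rim; the lid is closed (under 0.06 rad); the stick stands in the block's central hole, its lower end less than 30 mm above the bench and within 12 mm of the hole's axis, leaning less than 0.2 rad, at rest (horizontal distance between each of cabochon0_mid, cabochon1_mid, cabochon2_mid, cabochon3_mid, media0_mid, media1_mid, media2_mid, media3_mid, media4_mid, media5_mid, media6_mid, media7_mid and bowl_floor below 0.078 m and height (world z) of cabochon0_mid between 0.055 and 0.118 m and height (world z) of cabochon1_mid between 0.055 and 0.118 m and height (world z) of cabochon2_mid between 0.055 and 0.118 m and height (world z) of cabochon3_mid between 0.055 and 0.118 m and height (world z) of media0_mid between 0.055 and 0.118 m and height (world z) of media1_mid between 0.055 and 0.118 m and height (world z) of media2_mid between 0.055 and 0.118 m and height (world z) of media3_mid between 0.055 and 0.118 m and height (world z) of media4_mid between 0.055 and 0.118 m and height (world z) of media5_mid between 0.055 and 0.118 m and height (world z) of media6_mid between 0.055 and 0.118 m and height (world z) of media7_mid between 0.055 and 0.118 m and value of joint lid below 0.06 rad and horizontal distance between stick_tip and stick_hole below 0.012 m and height (world z) of stick_tip below 0.03 m and angle between stick_tip's own z axis and vertical below 0.2 rad and linear speed of stick below 0.05 m/s); the robot touches nothing.
It fails at once if the tape is moved more than 25 mm (distance of tape from where it was at the start of the episode above 0.025 m).
It fails at once if the marker is moved more than 25 mm (distance of marker from where it was at the start of the episode above 0.025 m).
It fails at once if a cabochon is dropped into the bowl from well above its rim (reaches 1.35 m/s over the bowl with the fingers off it) ((horizontal distance between cabochon0_mid and bowl_floor below 0.08 m and linear speed of cabochon0 above 1.35 m/s and contact force between cabochon0 and the fingers below 0.05 N) or (horizontal distance between cabochon1_mid and bowl_floor below 0.08 m and linear speed of cabochon1 above 1.35 m/s and contact force between cabochon1 and the fingers below 0.05 N) or (horizontal distance between cabochon2_mid and bowl_floor below 0.08 m and linear speed of cabochon2 above 1.35 m/s and contact force between cabochon2 and the fingers below 0.05 N) or (horizontal distance between cabochon3_mid and bowl_floor below 0.08 m and linear speed of cabochon3 above 1.35 m/s and contact force between cabochon3 and the fingers below 0.05 N)).
Of cabochon0, cabochon1, cabochon2, cabochon3 only 2 to 4 are there at a start; the rules pass over those that are not, and their reading is None.
At some moment in a run one of cabochon0, cabochon1, cabochon2, cabochon3 may be knocked a few centimetres aside while the robot is not near it.
It also fails if it takes over 210 s, if anything falls off the work surface, if the arm or the gripper's body presses on something with over 40 N, if the wrist force passes 120 N, or if a joint passes its speed limit or range.

### The arm

A 6-joint arm with a two-finger parallel gripper is mounted at the origin on the work surface. World frame = base frame: x ahead of the robot, y to its left, z up, the work surface at z = 0. Lengths are in mm, angles in rad, forces in N, time in s.
With the tool pointing down it reaches from about 350 to 775 mm from the base axis. Payload 7.3 kg.
Tool frame: the origin (TCP) lies between the finger pads; the fingertips stand 25 mm ahead of it and the grasp point (between the pads) lies 6 mm ahead of it; z points along the fingers, y is the line along which they close (so a half turn about z gives the same grasp; the last joint's range is limited). The gripper opens to 92 mm and grips with 3 to 60 N. Pads are 19 mm wide; open, the fingers measure 130 mm over their backs; the gripper's body (75 mm by 190 mm) begins 47 mm behind the grasp point.
Start: joints at [-0.146, 0.342, 1.524, -0, 1.275, -0.146], TCP at [525.017, 0.02, 251.741] pointing down, gripper open.
Joint ranges: [-2.53, 2.53], [-0.77, 2.02], [0.04, 2.7], [-1, 4.14], [0.28, 2.66], [-3.11, 3.11]. Speed limits (rad/s): [2.57, 2.57, 3.14, 3.14, 3.14, 3.14].

### API

Orientations are given as [roll, pitch, yaw] about the fixed x, y, z axes, in that order (R = Rz(yaw) Ry(pitch) Rx(roll)).
In Python, from plant import bot gives the robot as it stands.
- The arm moves only by the tool play_rows, never from a script. Its argument "commands" is a list of rows, each an object of numbers: "x", "y", "z": the shift along the tool's x, y, z in m; "twist": the turn about the tool's z in degrees. In form: [{"x": .., "y": .., "z": .., "twist": ..}, ...]. A call has exactly 8 rows; each row is the pose to reach, as a shift and turn from the pose commanded when the call began, along the tool's axes at that moment; what a row does not reach only later rows make up. A row lasts 1/10 s, in which the tool goes at most 50 mm and 8.59 degrees, less where a joint would pass 70% of its speed; a pose out of reach is approached as far as the arm can. A call with a gripper value outside its range is refused whole. "jaw" is the closure, from 0 (fully open) to 1 (shut), set as the call begins (left out, the last holds). The fingers move at their own pace and stop on an object; the grip force is fixed at half the most. Time passes only in rows, so rows that repeat a pose let the fingers close, or fill a call up. It gives the time, the measured TCP pose, the force, the opening and the grip force at its end, in the units of the state.
- bot.get_obs(): the state, without advancing time (a new reading comes with each control period).
- bot.capture(name): name is "scene" or "side" or "wrist"; returns a dict with "pixels" (400x640x3 uint8, red, green, blue), "fx", "fy", "cx", "cy" (pixels), "k1" (the pictures are not rectified: a ray, as slopes to the right and down, at radius r is drawn at 1 + k1 r^2 times it, then the intrinsics apply), "eye" and "rotation" of the camera in the world. Camera axes: x right, y down, z forward; pixel columns grow to the right and rows downward; lengths in mm; the calibration is good to about 2 mm. A picture is of the moment at which its call begins. There is no depth.
- bot.close_job(): hands the job in; it is judged then, once.
The state is a dict: "time": time; "joint_positions": joint angles; "dq": joint speeds; "tau": joint torques, N m; "tool_pos": TCP position; "tcp_rot": TCP orientation; "contact_force": force on the tool from outside, world axes, zero at the start; "moment": the same for the moment, N m; "grip_width": finger opening in mm; "finger_force": force on a finger pad.
Only numpy, scipy, OpenCV 4.12 (cv2) and the standard library are available. Lean on these libraries where they do the work, as an engineer would, in place of code of your own. Each camera call takes 0.05 s, during which the arm holds its last target. There are 200 camera calls.

## Working session

There is one attempt and no reset: what is moved stays moved. The work goes in short steps, Python scripts to look and compute and a tool call to move; the robot and the scene stay as the last step left them, time stands still between calls to the robot, and variables do not carry over. Pictures are saved under pics/ and viewed, at most 14 in all, crops included, and the job is handed in when it is done.

Besides the shell and the picture viewer there is one more tool, called after "Call:" by a JSON object that holds its "op" and its "data", one argument or row to a line. play_rows: Moves the arm, as the interface text tells. Its arguments: {"type":"object","properties":{"commands":{"type":"array"},"jaw":{"type":"number"}},"required":["commands"]}

```bash
ls; mkdir -p pics; cat > h.py <<'E'
import numpy as np, cv2
from plant import bot
def cap(n,save=None):
    c=bot.capture(n); c['pixels']=np.asarray(c['pixels'],np.uint8)
    if save: cv2.imwrite('pics/'+save,c['pixels'][:,:,::-1])
    return c
def K(c): return np.array([[c['fx'],0,c['cx']],[0,c['fy'],c['cy']],[0,0,1.]])
def ray(c,p):
    # undistort: r_d = r(1+k1 r^2)
    n=cv2.undistortPoints(np.array([[p]],float),K(c),np.array([c['k1'],0,0,0.]))[0,0]
    return np.array(c['eye'],float),np.array(c['rotation'],float)@np.array([n[0],n[1],1.])
def plane(c,p,z):
    e,d=ray(c,p); return e+d*(z-e[2])/d[2]
def proj(c,P):
    q=np.array(c['rotation']).T@(np.array(P,float)-np.array(c['eye'])); 
    x,y=q[:2]/q[2]; s=1+c['k1']*(x*x+y*y)
    return np.array([c['fx']*x*s+c['cx'],c['fy']*y*s+c['cy']])
def cross(c1,p1,c2,p2):
    e1,d1=ray(c1,p1);e2,d2=ray(c2,p2)
    t=np.linalg.lstsq(np.c_[d1,-d2],e2-e1,rcond=None)[0]
    a=e1+d1*t[0];b=e2+d2*t[1]; return (a+b)/2,np.linalg.norm(a-b)
def blobs(m,amin=30):
    n,_,st,ce=cv2.connectedComponentsWithStats(m.astype(np.uint8))
    return [(st[i,4],ce[i].round(1).tolist(),st[i,:4].tolist()) for i in range(1,n) if st[i,4]>=amin]
def green(c):
    h=cv2.cvtColor(c['pixels'],cv2.COLOR_RGB2HSV); return (h[...,0]>40)&(h[...,0]<90)&(h[...,1]>90)&(h[...,2]>40)
E
python3 - <<'E'
from h import *
for n in('scene','side'):
    c=cap(n,n+'0.png'); print(n,c['eye'],np.round(c['rotation'],3).tolist(),c['fx'],c['k1'])
    for b in blobs(green(c)): print(b,plane(c,b[1],10).round(1))
print(bot.get_obs())
E
```

```text
pics
scene [1307.3010358   399.36019193 1110.96353543] [-2.459, 0.002, 2.041] 491.0997643726199 0.029630373466162117Traceback (most recent call last):
  File "<stdin>", line 4, in <module>
  File "h.py", line 13, in plane
    e,d=ray(c,p); return e+d*(z-e[2])/d[2]
                                      ~^^^
IndexError: invalid index to scalar variable.
```

```bash
sed -i "s/    c=bot.capture(n); /    c=bot.capture(n); c['rotation']=R.from_euler('xyz',c['rotation']).as_matrix(); /; s/^from plant/from scipy.spatial.transform import Rotation as R\nfrom plant/" h.py
python3 - <<'E'
from h import *
for n in('scene','side'):
    c=cap(n,n+'0.png'); print(n,c['eye'],c['rotation'][:,2],c['fx'],c['k1'])
    for b in blobs(green(c)): print(b,plane(c,b[1],10).round(1))
print(bot.get_obs())
E
```

```text
scene [1307.3010358   399.36019193 1110.96353543] [-0.56159932 -0.28786831 -0.77571775] 491.0997643726199 0.029630373466162117
(np.int32(43), [425.3, 219.7], [422, 217, 8, 7]) [429.2 277.7  10. ]
(np.int32(71), [622.2, 246.0], [600, 239, 40, 14]) [276.6 773.1  10. ]
(np.int32(47), [415.5, 242.7], [412, 240, 8, 7]) [515.7 280.2  10. ]
(np.int32(51), [445.4, 253.2], [442, 250, 8, 8]) [511.8 362.7  10. ]
(np.int32(1100), [280.1, 304.7], [249, 291, 64, 29]) [842.8  45.8  10. ]
side [ -17.14096008 -554.04564903 1022.14338067] [ 0.47790041  0.45968167 -0.74853455] 475.5552042680275 -0.054472528778543354
(np.int32(595), [366.6, 160.4], [340, 154, 54, 14]) [827.1  40.3  10. ]
(np.int32(38), [215.7, 162.4], [212, 160, 8, 6]) [506.9 363.8  10. ]
(np.int32(40), [234.3, 175.4], [231, 173, 8, 6]) [511.  281.3  10. ]
(np.int32(54), [103.5, 182.8], [90, 175, 26, 18]) [226.4 537.2  10. ]
(np.int32(44), [211.5, 191.9], [208, 189, 8, 7]) [424.3 278.5  10. ]
(np.int32(2374), [544.0, 302.9], [470, 264, 145, 80]) [ 749.7 -573.7   10. ]
{'time': 0.15, 'joint_positions': array([-1.46005388e-01,  3.42540257e-01,  1.52477839e+00, -2.09604335e-05,
        1.27539681e+00, -1.46001318e-01]), 'dq': array([-0.00015817, -0.00204417, -0.00100413, -0.00087454, -0.00061577,
       -0.00159797]), 'tau': array([ 7.52666965e-04, -4.31470585e+01, -2.44352603e+01,  7.18239485e-02,
        5.38185902e-02, -1.32920518e-04]), 'tool_pos': array([5.24731143e+02, 5.30255377e-02, 2.51222937e+02]), 'tcp_rot': array([-3.14047888e+00, -1.43516437e-04,  1.57079829e+00]), 'contact_force': array([ 0.2389034 , -0.29473216, -0.41686103]), 'moment': array([-0.04857288,  0.03870551, -0.00581263]), 'finger_force': 0.0, 'grip_width': 91.68094643832323}
```

View pics/scene0.png

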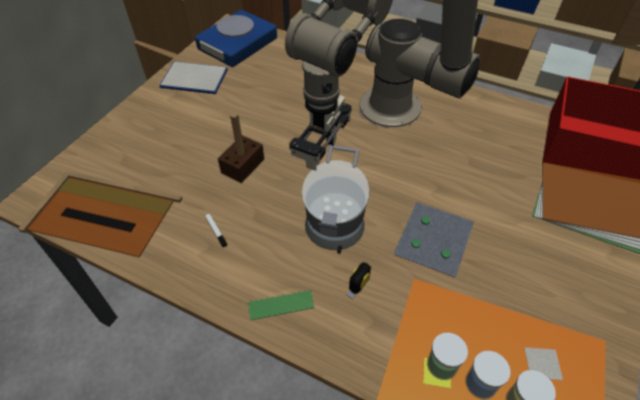

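View pics/side0.png

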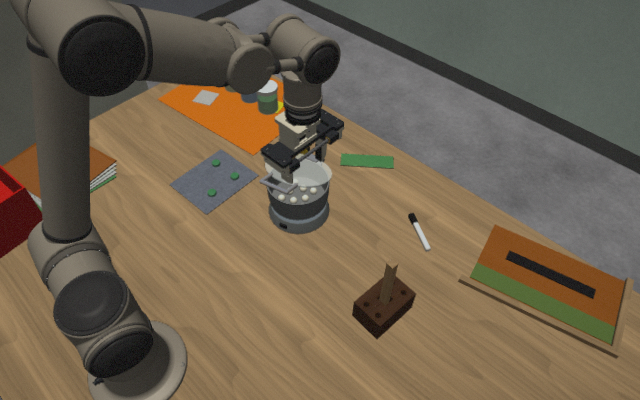

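```bash
python3 - <<'E'
import cv2,numpy as np
a=cv2.imread('pics/scene0.png')[130:270,260:400];b=cv2.imread('pics/side0.png')[130:270,230:370]
f=lambda i:cv2.resize(i,(400,400),interpolation=cv2.INTER_CUBIC)
a2=cv2.imread('pics/scene0.png')[105:255,190:290];
cv2.imwrite('pics/m1.png',np.hstack([f(a),f(b)]))
E
```

```text
(no output)
```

View pics/m1.png

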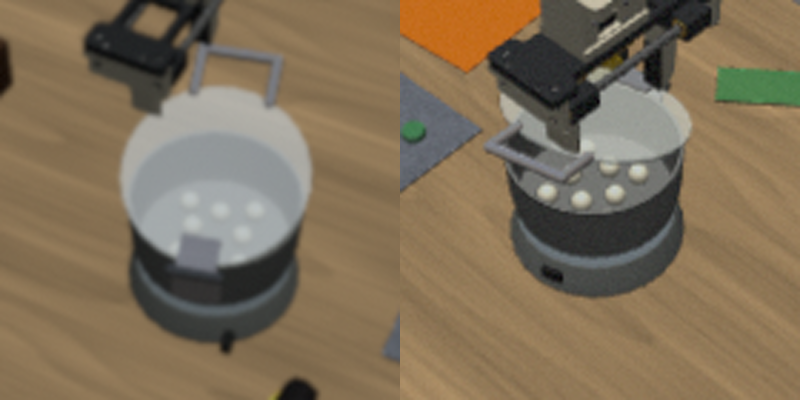

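```bash
python3 - <<'E'
from h import *
s=cap('scene');d=cap('side')
m=lambda u,v:(260+u*.35,130+v*.35); n=lambda u,v:(230+(u-400)*.35,130+v*.35)
A=cross(s,m(200,48),d,n(570,176));B=cross(s,m(281,61),d,n(490,146));print(A,B,np.linalg.norm(A[0]-B[0]))
print('hinge',plane(s,m(198,238),130))
# housing: bottom left/right extremes
for p in (m(131,295),m(298,295),m(215,337)):print('hous',plane(s,p,0))
for p in (n(513,250),n(683,250),n(598,295)):print('houss',plane(d,p,0))
for p,c in (((360,270),s),((418,248),d)): pass
# stick top & tip
print('sticktop',cross(s,(236,117),d,(391,263)))
# block top corners scene
for p in [(219,153),(241,139),(263,148),(242,167)]:print('blk',plane(s,p,66))
g=cv2.cvtColor(s['pixels'],cv2.COLOR_RGB2HSV)
print('marker',plane(s,(208,215),8),plane(s,(224,244),8),'tape',plane(s,(360,279),33))
for p in ((410,205),(473,220),(457,274),(396,254)):print('mat',plane(s,p,4))
E
python3 - <<'E'
import cv2,numpy as np
a=cv2.imread('pics/scene0.png')[100:200,200:300];b=cv2.imread('pics/side0.png')[250:350,335:435]
f=lambda i:cv2.resize(i,(400,400),interpolation=cv2.INTER_CUBIC)
cv2.imwrite('pics/m2.png',np.hstack([f(a),f(b)]))
E
```

```text
(array([465.82656254,  -6.9113131 , 200.58427389]), np.float64(2.82129359296788)) (array([444.96206525,  66.13275167, 198.02715081]), np.float64(2.0937996921851187)) 76.00856218093857
hinge [615.31946241  67.4903758  130.        ]
hous [616.16353395  -3.3887922    0.        ]
hous [542.72907582 141.54661534   0.        ]
hous [623.37453394  91.00650998   0.        ]
houss [480.67360889  96.69234514   0.        ]
houss [593.27275083 -21.16518271   0.        ]
houss [ 4.99180538e+02 -6.08622655e-02  0.00000000e+00]
sticktop (array([ 474.89096609, -295.47552739,  197.36930726]), np.float64(2.2221831361155173))
blk [ 514.01704897 -350.42540626   66.        ]
blk [ 433.15205941 -324.74138355   66.        ]
blk [ 436.25878432 -244.15082347   66.        ]
blk [ 531.54306418 -257.86233071   66.        ]
marker [ 690.35525087 -278.50241285    8.        ] [ 752.9959802  -181.72584853    8.        ] tape [699.85747733 196.63088453  33.        ]
mat [393.52011172 219.76647115   4.        ]
mat [364.84400438 396.89234617   4.        ]
mat [555.83586199 409.17437732   4.        ]
mat [569.71341061 245.75225163   4.        ]
```

View pics/m2.png

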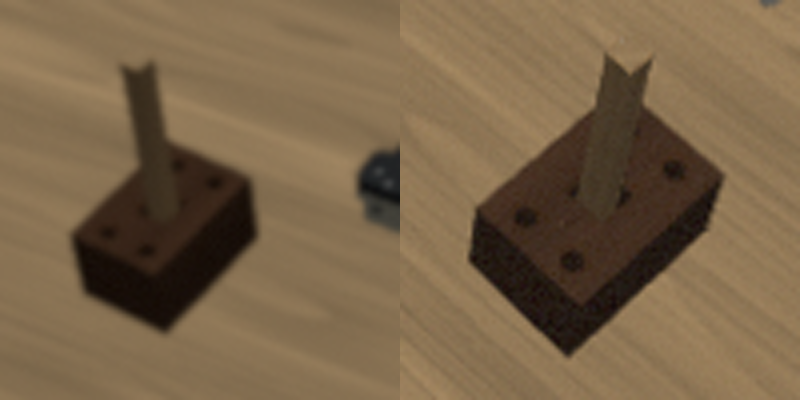

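Call:
{"op": "play_rows", "data": {
  "commands": [
    {"x": 0.005,"y": -0.01,"z": -0.01,"twist": -4},
    {"x": 0.01,"y": -0.03,"z": -0.03,"twist": -8},
    {"x": 0.02,"y": -0.05,"z": -0.04,"twist": -12},
    {"x": 0.03,"y": -0.07,"z": -0.04,"twist": -16},
    {"x": 0.03,"y": -0.07,"z": -0.04,"twist": -16},
    {"x": 0.03,"y": -0.07,"z": -0.04,"twist": -16},
    {"x": 0.03,"y": -0.07,"z": -0.04,"twist": -16},
    {"x": 0.03,"y": -0.07,"z": -0.04,"twist": -16}
  ],
  "jaw": 0.5
}}

```text
time: 1.05
tool_pos: [455.6, 29.7, 291.4]
tcp_rot: [-3.141, -0.0, 1.849]
contact_force: [-0.3, 0.0, 0.3]
grip_width: 45.7
finger_force: 0.0
```

```bash
python3 - <<'E'
from h import *
w=cap('wrist','w1.png');print(w['eye'],w['rotation'].round(3).tolist(),w['fx'],w['k1']);o=bot.get_obs();print(o['tool_pos'],o['tcp_rot'],o['grip_width'])
print([proj(w,p).round() for p in ((465.8,-6.9,200),(445,66,198),(455,30,199))])
E
```

```text
[433.01420423 107.28311433 423.83229333] [[0.962, 0.262, 0.082], [0.275, -0.918, -0.288], [-0.0, 0.299, -0.954]] 301.4172950861488 -0.042628413499972234
[455.50069052  29.72012053 291.35784308] [-3.14113413e+00 -1.59624928e-04  1.84910688e+00] 45.94008204670932
[array([322., 254.]), array([322., 163.]), array([322., 209.])]
```

View pics/w1.png

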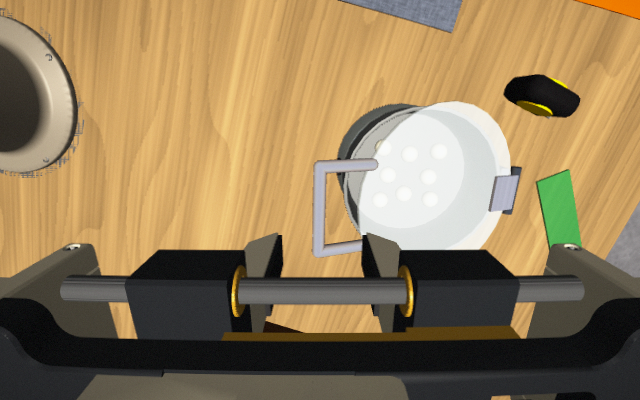

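Call:
{"op": "play_rows", "data": {
  "commands": [
    {"z": 0.01},
    {"z": 0.02},
    {"z": 0.03},
    {"z": 0.045},
    {"z": 0.06},
    {"z": 0.07},
    {"z": 0.077},
    {"z": 0.077}
  ],
  "jaw": 0.74
}}

```text
invalid input at $.commands[0]: expected keys x, y, z, twist
```

Call:
{"op": "play_rows", "data": {
  "commands": [
    {"z": 0},
    {"z": 0},
    {"z": 0},
    {"z": 0},
    {"z": 0},
    {"z": 0},
    {"z": 0},
    {"z": 0}
  ],
  "jaw": 1
}}

```text
invalid input at $.commands[0]: expected keys x, y, z, twist
```

```bash
python3 - <<'E'
import numpy as np
f=lambda t:np.array([214*np.cos(t)-2*np.sin(t),214*np.sin(t)+2*np.cos(t)])
T=np.linspace(.336,1.9,25)
for k in range(3):
    print([(round((f(T[8*k])-f(t))[0]),round((f(T[8*k])-f(t))[1])) for t in T[8*k+1:8*k+9]])
E
```

```text
[(5, -13), (11, -26), (18, -38), (25, -49), (34, -61), (43, -71), (53, -81), (63, -91)]
[(11, -9), (22, -17), (34, -24), (47, -30), (60, -36), (73, -40), (86, -44), (100, -47)]
[(14, -2), (28, -3), (42, -4), (56, -3), (69, -1), (83, 1), (97, 4), (110, 9)]
```

Call:
{"op": "play_rows", "data": {
  "commands": [
    {"x": 0,"y": 0,"twist": 0,"z": 0.01},
    {"x": 0,"y": 0,"twist": 0,"z": 0.02},
    {"x": 0,"y": 0,"twist": 0,"z": 0.03},
    {"x": 0,"y": 0,"twist": 0,"z": 0.045},
    {"x": 0,"y": 0,"twist": 0,"z": 0.06},
    {"x": 0,"y": 0,"twist": 0,"z": 0.07},
    {"x": 0,"y": 0,"twist": 0,"z": 0.077},
    {"x": 0,"y": 0,"twist": 0,"z": 0.077}
  ],
  "jaw": 0.74
}}

```text
time: 1.9
tool_pos: [454.6, 30.0, 213.8]
tcp_rot: [-3.14, -0.001, 1.85]
contact_force: [0.8, -0.6, -0.3]
grip_width: 23.9
finger_force: 0.0
```

Call:
{"op": "play_rows", "data": {
  "commands": [
    {"x": 0,"y": 0,"twist": 0,"z": 0},
    {"x": 0,"y": 0,"twist": 0,"z": 0},
    {"x": 0,"y": 0,"twist": 0,"z": 0},
    {"x": 0,"y": 0,"twist": 0,"z": 0},
    {"x": 0,"y": 0,"twist": 0,"z": 0},
    {"x": 0,"y": 0,"twist": 0,"z": 0},
    {"x": 0,"y": 0,"twist": 0,"z": 0},
    {"x": 0,"y": 0,"twist": 0,"z": 0}
  ],
  "jaw": 1
}}

```text
time: 2.7
tool_pos: [453.1, 29.4, 214.8]
tcp_rot: [-3.137, 0.0, 1.85]
contact_force: [-7.3, -4.9, 2.1]
grip_width: 8.9
finger_force: 29.9
```

Call:
{"op": "play_rows", "data": {
  "commands": [
    {"x": 0,"y": 0.005,"z": -0.013,"twist": 0},
    {"x": 0,"y": 0.011,"z": -0.026,"twist": 0},
    {"x": 0,"y": 0.018,"z": -0.038,"twist": 0},
    {"x": 0,"y": 0.025,"z": -0.049,"twist": 0},
    {"x": 0,"y": 0.034,"z": -0.061,"twist": 0},
    {"x": 0,"y": 0.043,"z": -0.071,"twist": 0},
    {"x": 0,"y": 0.053,"z": -0.081,"twist": 0},
    {"x": 0,"y": 0.063,"z": -0.091,"twist": 0}
  ]
}}

```text
time: 3.5
tool_pos: [515.5, 45.8, 306.7]
tcp_rot: [-3.14, 0.003, 1.849]
contact_force: [2.3, -6.3, -4.1]
grip_width: 8.9
finger_force: 30.0
```

Call:
{"op": "play_rows", "data": {
  "commands": [
    {"x": 0,"y": 0.011,"z": -0.009,"twist": 0},
    {"x": 0,"y": 0.022,"z": -0.017,"twist": 0},
    {"x": 0,"y": 0.034,"z": -0.024,"twist": 0},
    {"x": 0,"y": 0.047,"z": -0.03,"twist": 0},
    {"x": 0,"y": 0.06,"z": -0.036,"twist": 0},
    {"x": 0,"y": 0.073,"z": -0.04,"twist": 0},
    {"x": 0,"y": 0.086,"z": -0.044,"twist": 0},
    {"x": 0,"y": 0.1,"z": -0.047,"twist": 0}
  ]
}}

```text
time: 4.3
tool_pos: [612.3, 72.0, 353.6]
tcp_rot: [-3.141, 0.005, 1.847]
contact_force: [0.9, -11.4, 0.6]
grip_width: 8.9
finger_force: 29.9
```

```bash
python3 - <<'E'
from h import *
s=cap('scene');d=cap('side')
f=lambda i:cv2.resize(i[...,::-1],(400,400),interpolation=cv2.INTER_CUBIC)
cv2.imwrite('pics/m3.png',np.hstack([f(s['pixels'][90:250,250:410]),f(d['pixels'][70:230,220:380])]))
E
```

```text
(no output)
```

View pics/m3.png

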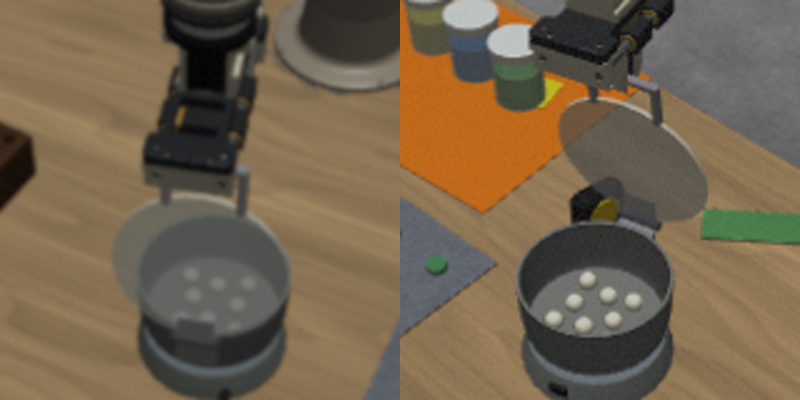

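Call:
{"op": "play_rows", "data": {
  "commands": [
    {"x": -0.001,"y": 0.014,"z": -0.002,"twist": 0},
    {"x": -0.002,"y": 0.028,"z": -0.003,"twist": 0},
    {"x": -0.003,"y": 0.042,"z": -0.004,"twist": 0},
    {"x": -0.004,"y": 0.056,"z": -0.003,"twist": 0},
    {"x": -0.005,"y": 0.069,"z": -0.001,"twist": 0},
    {"x": -0.006,"y": 0.083,"z": 0.001,"twist": 0},
    {"x": -0.006,"y": 0.094,"z": 0.004,"twist": 0},
    {"x": -0.006,"y": 0.104,"z": 0.008,"twist": 0}
  ]
}}

```text
time: 5.2
tool_pos: [713.7, 97.8, 345.7]
tcp_rot: [3.141, 0.001, 1.85]
contact_force: [-1.2, -2.1, 2.7]
grip_width: 8.8
finger_force: 30.0
```

```bash
python3 - <<'E'
from h import *
o=bot.get_obs();print(o['tool_pos'],o['contact_force'],o['joint_positions'])
E
```

```text
[713.69572242  97.80654488 345.6525113 ] [-1.17211823 -2.10113955  2.7211707 ] [ 3.01344133e-02  7.23984438e-01  6.29067487e-01 -4.94025347e-04
  1.78737202e+00 -2.48894939e-01]
```

Call:
{"op": "play_rows", "data": {
  "commands": [
    {"x": 0,"y": 0.003,"z": 0.001,"twist": 0},
    {"x": 0,"y": 0.006,"z": 0.002,"twist": 0},
    {"x": 0,"y": 0.008,"z": 0.002,"twist": 0},
    {"x": 0,"y": 0.008,"z": 0.002,"twist": 0},
    {"x": 0,"y": 0.008,"z": 0.002,"twist": 0},
    {"x": 0,"y": 0.008,"z": 0.002,"twist": 0},
    {"x": 0,"y": 0.008,"z": 0.002,"twist": 0},
    {"x": 0,"y": 0.008,"z": 0.002,"twist": 0}
  ]
}}

```text
time: 6.0
tool_pos: [716.1, 98.4, 344.7]
tcp_rot: [-3.13, -0.0, 1.848]
contact_force: [-24.9, -6.7, 8.7]
grip_width: 8.7
finger_force: 30.0
```

Call:
{"op": "play_rows", "data": {
  "commands": [
    {"x": 0,"y": 0,"z": 0,"twist": 0},
    {"x": 0,"y": 0,"z": 0,"twist": 0},
    {"x": 0,"y": 0,"z": 0,"twist": 0},
    {"x": 0,"y": 0,"z": -0.01,"twist": 0},
    {"x": 0,"y": 0,"z": -0.02,"twist": 0},
    {"x": 0,"y": 0,"z": -0.03,"twist": 0},
    {"x": 0,"y": 0,"z": -0.035,"twist": 0},
    {"x": 0,"y": 0,"z": -0.035,"twist": 0}
  ],
  "jaw": 0.74
}}

```text
time: 6.8
tool_pos: [721.4, 100.1, 378.3]
tcp_rot: [3.14, 0.0, 1.85]
contact_force: [-0.3, -1.0, -0.2]
grip_width: 23.8
finger_force: 0.0
```

Call:
{"op": "play_rows", "data": {
  "commands": [
    {"x": 0,"y": -0.03,"z": 0,"twist": 0},
    {"x": 0,"y": -0.07,"z": 0,"twist": 0},
    {"x": 0.02,"y": -0.11,"z": 0,"twist": 0},
    {"x": 0.05,"y": -0.14,"z": 0,"twist": 0},
    {"x": 0.09,"y": -0.16,"z": 0.0,"twist": 0},
    {"x": 0.13,"y": -0.175,"z": 0.02,"twist": 0},
    {"x": 0.15,"y": -0.18,"z": 0.05,"twist": 0},
    {"x": 0.15,"y": -0.18,"z": 0.08,"twist": 0}
  ],
  "jaw": 0.5
}}

```text
time: 7.6
tool_pos: [504.7, 197.0, 297.3]
tcp_rot: [3.14, -0.001, 1.854]
contact_force: [0.6, -1.0, -0.1]
grip_width: 45.8
finger_force: 0.0
```

```bash
python3 - <<'E'
from h import *
o=bot.get_obs();print(o['tool_pos'],o['tcp_rot'])
w=cap('wrist')
for b in blobs(green(w),80): print(b,plane(w,b[1],10).round(1))
for n in('scene','side'):
    c=cap(n)
    for b in blobs(green(c)): print(n,b[0],plane(c,b[1],10).round(1))
h=cv2.cvtColor(c['pixels'],cv2.COLOR_RGB2HSV)
s=cap('scene');d=c
f=lambda i:cv2.resize(i[...,::-1],(400,400),interpolation=cv2.INTER_CUBIC)
cv2.imwrite('pics/m4.png',np.hstack([f(s['pixels'][90:250,250:410]),f(d['pixels'][70:230,220:380])]))
E
```

```text
[504.72026483 197.03805253 297.26568978] [ 3.13997661e+00 -7.58757302e-04  1.85352479e+00]
(np.int32(1339), [598.4, 46.2], [576, 11, 45, 60]) [811.8 451.8  10. ]
(np.int32(270), [362.3, 39.7], [352, 30, 20, 21]) [509.8 364.2  10. ]
(np.int32(203), [280.1, 90.0], [272, 80, 19, 19]) [424.6 276.1  10. ]
(np.int32(215), [345.7, 106.9], [336, 96, 19, 20]) [514.2 279.6  10. ]
scene 43 [429.2 277.7  10. ]
scene 48 [515.4 280.1  10. ]
scene 70 [276.6 774.6  10. ]
scene 51 [511.8 362.7  10. ]
scene 1104 [842.3  46.1  10. ]
side 596 [827.3  40.   10. ]
side 39 [507.2 364.1  10. ]
side 39 [511.3 281.6  10. ]
side 71 [215.7 536.9  10. ]
side 46 [424.1 278.2  10. ]
side 2371 [ 749.5 -573.5   10. ]
```

View pics/m4.png

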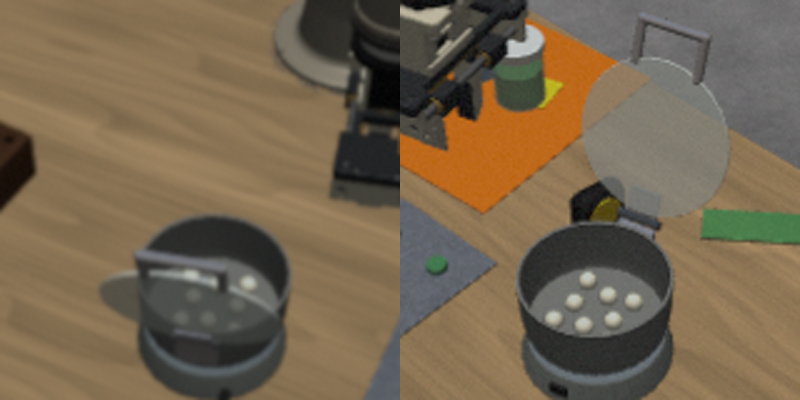

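Call:
{"op": "play_rows", "data": {
  "commands": [
    {"x": 0.015,"y": 0.006,"z": 0.03,"twist": 4},
    {"x": 0.035,"y": 0.014,"z": 0.07,"twist": 8},
    {"x": 0.055,"y": 0.022,"z": 0.11,"twist": 12},
    {"x": 0.07,"y": 0.028,"z": 0.15,"twist": 16},
    {"x": 0.0775,"y": 0.031,"z": 0.18,"twist": 16},
    {"x": 0.0775,"y": 0.031,"z": 0.197,"twist": 16},
    {"x": 0.0775,"y": 0.031,"z": 0.197,"twist": 16},
    {"x": 0.0775,"y": 0.031,"z": 0.197,"twist": 16}
  ]
}}

```text
time: 8.6
tool_pos: [516.6, 277.6, 102.2]
tcp_rot: [3.139, -0.001, 1.57]
contact_force: [0.7, -0.1, 0.5]
grip_width: 46.2
finger_force: 0.0
```

```bash
python3 - <<'E'
from h import *
o=bot.get_obs();print(o['tool_pos'],o['tcp_rot'])
w=cap('wrist','w5.png')
for b in blobs(green(w),80): print(b,plane(w,b[1],10).round(1))
E
```

```text
[516.61166181 277.61785892 102.225865  ] [ 3.13926042e+00 -8.32889578e-04  1.56993213e+00]
(np.int32(669), [311.0, 98.3], [293, 78, 36, 37]) [509. 362.  10.]
(np.int32(811), [316.6, 206.3], [301, 190, 32, 33]) [512.5 280.8  10. ]
(np.int32(834), [207.2, 210.1], [191, 195, 34, 32]) [425.4 277.7  10. ]
```

Call:
{"op": "play_rows", "data": {
  "commands": [
    {"x": 0.003,"y": -0.004,"z": 0.015,"twist": 0},
    {"x": 0.003,"y": -0.004,"z": 0.035,"twist": 0},
    {"x": 0.003,"y": -0.004,"z": 0.05,"twist": 0},
    {"x": 0.003,"y": -0.004,"z": 0.06,"twist": 0},
    {"x": 0.003,"y": -0.004,"z": 0.067,"twist": 0},
    {"x": 0.003,"y": -0.004,"z": 0.071,"twist": 0},
    {"x": 0.003,"y": -0.004,"z": 0.071,"twist": 0},
    {"x": 0.003,"y": -0.004,"z": 0.071,"twist": 0}
  ]
}}

```text
time: 9.45
tool_pos: [511.5, 280.8, 30.3]
tcp_rot: [3.141, -0.0, 1.571]
contact_force: [1.0, -0.4, -0.7]
grip_width: 45.5
finger_force: 0.0
```

Call:
{"op": "play_rows", "data": {
  "commands": [
    {"x": 0,"y": 0,"z": 0,"twist": 0},
    {"x": 0,"y": 0,"z": 0,"twist": 0},
    {"x": 0,"y": 0,"z": 0,"twist": 0},
    {"x": 0,"y": 0,"z": 0,"twist": 0},
    {"x": 0,"y": 0,"z": 0,"twist": 0},
    {"x": 0,"y": 0,"z": 0,"twist": 0},
    {"x": 0,"y": 0,"z": 0,"twist": 0},
    {"x": 0,"y": 0,"z": 0,"twist": 0}
  ],
  "jaw": 1
}}

```text
time: 10.25
tool_pos: [511.2, 280.7, 29.9]
tcp_rot: [3.141, -0.0, 1.571]
contact_force: [0.3, 0.3, 4.3]
grip_width: 24.6
finger_force: 30.0
```

Call:
{"op": "play_rows", "data": {
  "commands": [
    {"x": 0,"y": 0,"z": -0.01,"twist": 0},
    {"x": 0,"y": 0,"z": -0.03,"twist": 0},
    {"x": 0,"y": 0,"z": -0.06,"twist": 0},
    {"x": 0,"y": 0,"z": -0.09,"twist": 0},
    {"x": 0,"y": 0,"z": -0.12,"twist": 0},
    {"x": 0,"y": 0,"z": -0.145,"twist": 0},
    {"x": 0,"y": 0,"z": -0.16,"twist": 0},
    {"x": 0,"y": 0,"z": -0.16,"twist": 0}
  ]
}}

```text
time: 11.05
tool_pos: [512.0, 281.1, 192.6]
tcp_rot: [3.137, -0.002, 1.571]
contact_force: [-0.1, 0.2, 0.0]
grip_width: 24.9
finger_force: 30.0
```

Call:
{"op": "play_rows", "data": {
  "commands": [
    {"x": -0.025,"y": 0.005,"z": 0,"twist": 0},
    {"x": -0.065,"y": 0.013,"z": 0,"twist": 0},
    {"x": -0.11,"y": 0.022,"z": 0,"twist": 0},
    {"x": -0.15,"y": 0.03,"z": 0,"twist": 0},
    {"x": -0.185,"y": 0.037,"z": 0,"twist": 0},
    {"x": -0.21,"y": 0.042,"z": 0,"twist": 0},
    {"x": -0.224,"y": 0.045,"z": 0,"twist": 0},
    {"x": -0.224,"y": 0.045,"z": 0,"twist": 0}
  ]
}}

```text
time: 11.85
tool_pos: [556.0, 55.3, 189.0]
tcp_rot: [-3.14, 0.0, 1.568]
contact_force: [0.6, 0.3, 0.4]
grip_width: 24.7
finger_force: 30.0
```

Call:
{"op": "play_rows", "data": {
  "commands": [
    {"x": 0,"y": 0,"z": 0.01,"twist": 0},
    {"x": 0,"y": 0,"z": 0.025,"twist": 0},
    {"x": 0,"y": 0,"z": 0.04,"twist": 0},
    {"x": 0,"y": 0,"z": 0.055,"twist": 0},
    {"x": 0,"y": 0,"z": 0.067,"twist": 0},
    {"x": 0,"y": 0,"z": 0.074,"twist": 0},
    {"x": 0,"y": 0,"z": 0.074,"twist": 0},
    {"x": 0,"y": 0,"z": 0.074,"twist": 0}
  ]
}}

```text
time: 12.65
tool_pos: [556.3, 57.0, 116.0]
tcp_rot: [3.141, -0.0, 1.571]
contact_force: [0.5, 0.8, -0.4]
grip_width: 24.7
finger_force: 30.0
```

Call:
{"op": "play_rows", "data": {
  "commands": [
    {"x": 0,"y": 0,"z": 0,"twist": 0},
    {"x": 0,"y": 0,"z": 0,"twist": 0},
    {"x": 0,"y": 0,"z": 0,"twist": 0},
    {"x": 0,"y": 0,"z": 0,"twist": 0},
    {"x": 0,"y": 0,"z": 0,"twist": 0},
    {"x": 0,"y": 0,"z": -0.02,"twist": 0},
    {"x": 0,"y": 0,"z": -0.05,"twist": 0},
    {"x": 0,"y": 0,"z": -0.08,"twist": 0}
  ],
  "jaw": 0.5
}}

```text
time: 13.45
tool_pos: [555.8, 56.6, 196.3]
tcp_rot: [-3.14, -0.0, 1.571]
contact_force: [0.6, -0.4, -0.2]
grip_width: 45.8
finger_force: 0.0
```

```bash
python3 - <<'E'
from h import *
o=bot.get_obs();print(o['tool_pos'],o['tcp_rot'])
for n in('wrist','scene','side'):
    c=cap(n,n+'6.png')
    for b in blobs(green(c)): print(n,b[0],b[1],plane(c,b[1],10).round(1),plane(c,b[1],66).round(1))
E
```

```text
[555.75945939  56.63550578 196.32906609] [-3.14040510e+00 -2.21238127e-05  1.57072385e+00]
wrist 567 [323.2, 196.1] [556.9  39.1  10. ] [556.7  56.4  66. ]
scene 42 [425.3, 219.6] [428.9 277.6  10. ] [473.6 283.8  66. ]
scene 70 [622.5, 246.1] [276.6 773.9  10. ] [329.  754.8  66. ]
scene 50 [445.4, 253.2] [511.8 362.7  10. ] [552.3 364.6  66. ]
scene 1102 [280.1, 304.7] [842.8  45.8  10. ] [866.4  63.7  66. ]
side 597 [366.8, 160.3] [827.9  40.1  10. ] [781.1   7.2  66. ]
side 37 [215.8, 162.2] [507.7 364.2  10. ] [478.6 313.4  66. ]
side 62 [102.7, 183.2] [223.9 537.5  10. ] [210.6 477.1  66. ]
side 42 [211.4, 191.8] [424.4 279.   10. ] [399.9 232.9  66. ]
side 42 [298.4, 193.8] [590.3  94.2  10. ] [556.7  58.4  66. ]
side 2375 [543.9, 302.9] [ 749.5 -573.5   10. ] [ 707.1 -572.4   66. ]
```

View pics/wrist6.png

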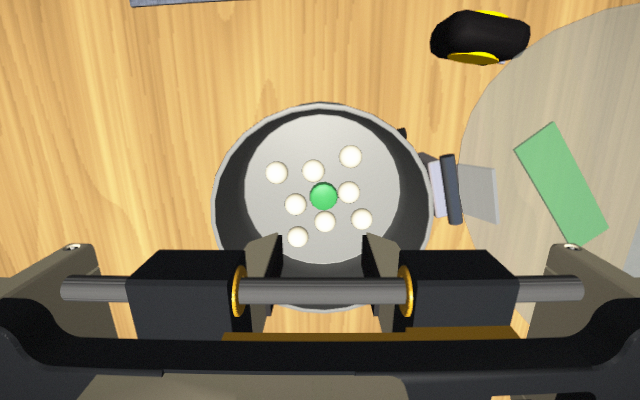

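Call:
{"op": "play_rows", "data": {
  "commands": [
    {"x": 0.03,"y": -0.005,"z": 0,"twist": 0},
    {"x": 0.075,"y": -0.012,"z": 0,"twist": 0},
    {"x": 0.12,"y": -0.02,"z": 0,"twist": 0},
    {"x": 0.165,"y": -0.026,"z": 0.01,"twist": 0},
    {"x": 0.21,"y": -0.033,"z": 0.03,"twist": 0},
    {"x": 0.255,"y": -0.04,"z": 0.06,"twist": 0},
    {"x": 0.29,"y": -0.045,"z": 0.09,"twist": 0},
    {"x": 0.306,"y": -0.046,"z": 0.11,"twist": 0}
  ]
}}

```text
time: 14.4
tool_pos: [507.3, 365.1, 81.9]
tcp_rot: [-3.137, 0.002, 1.574]
contact_force: [0.4, 0.5, -0.5]
grip_width: 45.9
finger_force: 0.0
```

Call:
{"op": "play_rows", "data": {
  "commands": [
    {"x": 0,"y": 0,"z": 0.01,"twist": 0},
    {"x": 0,"y": 0,"z": 0.025,"twist": 0},
    {"x": 0,"y": 0,"z": 0.04,"twist": 0},
    {"x": 0,"y": 0,"z": 0.05,"twist": 0},
    {"x": 0,"y": 0,"z": 0.055,"twist": 0},
    {"x": 0,"y": 0,"z": 0.055,"twist": 0},
    {"x": 0,"y": 0,"z": 0.055,"twist": 0},
    {"x": 0,"y": 0,"z": 0.055,"twist": 0}
  ]
}}

```text
time: 15.2
tool_pos: [510.6, 362.8, 31.5]
tcp_rot: [3.14, -0.001, 1.571]
contact_force: [-0.2, -0.3, -1.0]
grip_width: 45.9
finger_force: 0.0
```

```bash
python3 - <<'E'
from h import *
o=bot.get_obs();print(o['tool_pos'],o['tcp_rot'])
w=cap('wrist')
for b in blobs(green(w),80): print(b,plane(w,b[1],10).round(1))
E
```

```text
[510.55986379 362.79828286  31.53323055] [ 3.14026883e+00 -6.64249219e-04  1.57062361e+00]
(np.int32(1588), [318.6, 250.9], [297, 228, 45, 46]) [508.5 363.5  10. ]
```

Call:
{"op": "play_rows", "data": {
  "commands": [
    {"x": 0,"y": 0,"z": 0,"twist": 0},
    {"x": 0,"y": 0,"z": 0,"twist": 0},
    {"x": 0,"y": 0,"z": 0,"twist": 0},
    {"x": 0,"y": 0,"z": 0,"twist": 0},
    {"x": 0,"y": 0,"z": 0,"twist": 0},
    {"x": 0,"y": 0,"z": 0,"twist": 0},
    {"x": 0,"y": 0,"z": 0,"twist": 0},
    {"x": 0,"y": 0,"z": 0,"twist": 0}
  ],
  "jaw": 1
}}

```text
time: 16.05
tool_pos: [510.1, 362.7, 30.8]
tcp_rot: [3.141, -0.0, 1.571]
contact_force: [-0.5, 0.5, 1.9]
grip_width: 24.9
finger_force: 30.0
```

Call:
{"op": "play_rows", "data": {
  "commands": [
    {"x": 0,"y": 0,"z": -0.01,"twist": 0},
    {"x": 0,"y": 0,"z": -0.03,"twist": 0},
    {"x": 0,"y": 0,"z": -0.06,"twist": 0},
    {"x": 0,"y": 0,"z": -0.09,"twist": 0},
    {"x": 0,"y": 0,"z": -0.12,"twist": 0},
    {"x": 0,"y": 0,"z": -0.145,"twist": 0},
    {"x": 0,"y": 0,"z": -0.16,"twist": 0},
    {"x": 0,"y": 0,"z": -0.16,"twist": 0}
  ]
}}

```text
time: 16.85
tool_pos: [511.1, 363.3, 194.0]
tcp_rot: [3.136, -0.003, 1.571]
contact_force: [0.3, -0.2, -1.2]
grip_width: 24.3
finger_force: 30.0
```

Call:
{"op": "play_rows", "data": {
  "commands": [
    {"x": -0.03,"y": 0.004,"z": 0,"twist": 0},
    {"x": -0.075,"y": 0.01,"z": 0,"twist": 0},
    {"x": -0.12,"y": 0.016,"z": 0,"twist": 0},
    {"x": -0.165,"y": 0.022,"z": 0,"twist": 0},
    {"x": -0.21,"y": 0.03,"z": 0,"twist": 0},
    {"x": -0.255,"y": 0.036,"z": 0,"twist": 0},
    {"x": -0.3,"y": 0.042,"z": 0,"twist": 0},
    {"x": -0.335,"y": 0.046,"z": 0,"twist": 0}
  ]
}}

```text
time: 17.65
tool_pos: [555.6, 25.1, 189.8]
tcp_rot: [-3.14, 0.0, 1.57]
contact_force: [0.6, 1.1, 0.2]
grip_width: 24.9
finger_force: 30.0
```

Call:
{"op": "play_rows", "data": {
  "commands": [
    {"x": -0.008,"y": 0,"z": 0.0,"twist": 0},
    {"x": -0.008,"y": 0,"z": 0.01,"twist": 0},
    {"x": -0.008,"y": 0,"z": 0.03,"twist": 0},
    {"x": -0.008,"y": 0,"z": 0.05,"twist": 0},
    {"x": -0.008,"y": 0,"z": 0.065,"twist": 0},
    {"x": -0.008,"y": 0,"z": 0.074,"twist": 0},
    {"x": -0.008,"y": 0,"z": 0.074,"twist": 0},
    {"x": -0.008,"y": 0,"z": 0.074,"twist": 0}
  ]
}}

```text
time: 18.45
tool_pos: [556.2, 20.4, 116.8]
tcp_rot: [3.141, -0.0, 1.572]
contact_force: [0.3, 0.2, -0.1]
grip_width: 25.1
finger_force: 30.0
```

Call:
{"op": "play_rows", "data": {
  "commands": [
    {"x": 0,"y": 0,"z": 0,"twist": 0},
    {"x": 0,"y": 0,"z": 0,"twist": 0},
    {"x": 0,"y": 0,"z": 0,"twist": 0},
    {"x": 0,"y": 0,"z": 0,"twist": 0},
    {"x": 0,"y": 0,"z": 0,"twist": 0},
    {"x": 0,"y": 0,"z": -0.02,"twist": 0},
    {"x": 0,"y": 0,"z": -0.05,"twist": 0},
    {"x": 0,"y": 0,"z": -0.08,"twist": 0}
  ],
  "jaw": 0.5
}}

```text
time: 19.25
tool_pos: [555.8, 19.7, 197.4]
tcp_rot: [-3.14, -0.0, 1.571]
contact_force: [0.5, -0.4, 0.5]
grip_width: 45.8
finger_force: 0.0
```

```bash
python3 - <<'E'
from h import *
o=bot.get_obs();print(o['tool_pos'],o['tcp_rot'])
for n in('wrist','scene','side'):
    c=cap(n,n+'7.png')
    for b in blobs(green(c)): print(n,b[0],b[1],plane(c,b[1],10).round(1),plane(c,b[1],66).round(1))
E
```

```text
[555.76884168  19.65061606 197.3652011 ] [-3.14048872e+00 -1.49749355e-04  1.57066641e+00]
wrist 480 [323.9, 157.3] [557.6  45.2  10. ] [557.2  54.8  66. ]
wrist 565 [320.3, 220.1] [553.6 -26.8  10. ] [554.   -4.5  66. ]
scene 42 [425.3, 219.6] [428.9 277.6  10. ] [473.6 283.8  66. ]
scene 68 [623.2, 246.3] [276.4 775.6  10. ] [328.9 756.4  66. ]
scene 1100 [280.1, 304.7] [842.8  45.8  10. ] [866.4  63.7  66. ]
side 594 [366.8, 160.4] [827.6  39.8  10. ] [780.8   7.   66. ]
side 51 [105.3, 181.7] [232.4 537.3  10. ] [218.6 476.9  66. ]
side 41 [211.4, 191.8] [424.4 279.   10. ] [399.9 232.9  66. ]
side 44 [298.4, 193.8] [590.3  94.2  10. ] [556.7  58.4  66. ]
side 2386 [543.9, 303.0] [ 749.3 -573.6   10. ] [ 706.9 -572.5   66. ]
```

Call:
{"op": "play_rows", "data": {
  "commands": [
    {"x": 0.03,"y": -0.012,"z": 0,"twist": 0},
    {"x": 0.07,"y": -0.03,"z": 0,"twist": 0},
    {"x": 0.11,"y": -0.05,"z": 0,"twist": 0},
    {"x": 0.15,"y": -0.07,"z": 0.01,"twist": 0},
    {"x": 0.19,"y": -0.092,"z": 0.03,"twist": 0},
    {"x": 0.225,"y": -0.112,"z": 0.06,"twist": 0},
    {"x": 0.25,"y": -0.128,"z": 0.09,"twist": 0},
    {"x": 0.258,"y": -0.131,"z": 0.11,"twist": 0}
  ]
}}

```text
time: 20.2
tool_pos: [421.4, 279.1, 83.8]
tcp_rot: [-3.137, 0.002, 1.574]
contact_force: [0.4, -0.5, 0.1]
grip_width: 45.8
finger_force: 0.0
```

Call:
{"op": "play_rows", "data": {
  "commands": [
    {"x": 0,"y": 0,"z": 0,"twist": 0},
    {"x": 0,"y": 0,"z": 0.015,"twist": 0},
    {"x": 0,"y": 0,"z": 0.035,"twist": 0},
    {"x": 0,"y": 0,"z": 0.05,"twist": 0},
    {"x": 0,"y": 0,"z": 0.056,"twist": 0},
    {"x": 0,"y": 0,"z": 0.056,"twist": 0},
    {"x": 0,"y": 0,"z": 0.056,"twist": 0},
    {"x": 0,"y": 0,"z": 0.056,"twist": 0}
  ]
}}

```text
time: 21.0
tool_pos: [425.8, 277.7, 31.6]
tcp_rot: [3.14, -0.001, 1.57]
contact_force: [-0.3, -1.2, -0.0]
grip_width: 45.9
finger_force: 0.0
```

```bash
python3 - <<'E'
from h import *
o=bot.get_obs();print(o['tool_pos'],o['tcp_rot'])
w=cap('wrist')
for b in blobs(green(w),80): print(b,plane(w,b[1],10).round(1))
E
```

```text
[425.76698725 277.74816194  31.64374408] [ 3.13996711e+00 -6.64931145e-04  1.57048901e+00]
(np.int32(1567), [321.7, 251.9], [300, 230, 44, 45]) [425.5 277.8  10. ]
```

Call:
{"op": "play_rows", "data": {
  "commands": [
    {"x": 0,"y": 0,"z": 0,"twist": 0},
    {"x": 0,"y": 0,"z": 0,"twist": 0},
    {"x": 0,"y": 0,"z": 0,"twist": 0},
    {"x": 0,"y": 0,"z": 0,"twist": 0},
    {"x": 0,"y": 0,"z": 0,"twist": 0},
    {"x": 0,"y": 0,"z": 0,"twist": 0},
    {"x": 0,"y": 0,"z": 0,"twist": 0},
    {"x": 0,"y": 0,"z": 0,"twist": 0}
  ],
  "jaw": 1
}}

```text
time: 21.85
tool_pos: [425.2, 277.7, 30.9]
tcp_rot: [3.141, -0.0, 1.571]
contact_force: [-0.9, 0.2, 2.6]
grip_width: 24.8
finger_force: 30.0
```

Call:
{"op": "play_rows", "data": {
  "commands": [
    {"x": 0,"y": 0,"z": -0.01,"twist": 0},
    {"x": 0,"y": 0,"z": -0.03,"twist": 0},
    {"x": 0,"y": 0,"z": -0.06,"twist": 0},
    {"x": 0,"y": 0,"z": -0.09,"twist": 0},
    {"x": 0,"y": 0,"z": -0.12,"twist": 0},
    {"x": 0,"y": 0,"z": -0.145,"twist": 0},
    {"x": 0,"y": 0,"z": -0.16,"twist": 0},
    {"x": 0,"y": 0,"z": -0.16,"twist": 0}
  ]
}}

```text
time: 22.65
tool_pos: [426.0, 278.1, 193.3]
tcp_rot: [3.137, -0.002, 1.571]
contact_force: [0.4, -0.2, 0.4]
grip_width: 24.6
finger_force: 30.0
```

Call:
{"op": "play_rows", "data": {
  "commands": [
    {"x": -0.02,"y": 0.013,"z": 0,"twist": 0},
    {"x": -0.05,"y": 0.034,"z": 0,"twist": 0},
    {"x": -0.085,"y": 0.058,"z": 0,"twist": 0},
    {"x": -0.12,"y": 0.082,"z": 0,"twist": 0},
    {"x": -0.15,"y": 0.103,"z": 0,"twist": 0},
    {"x": -0.175,"y": 0.12,"z": 0,"twist": 0},
    {"x": -0.19,"y": 0.13,"z": 0,"twist": 0},
    {"x": -0.19,"y": 0.13,"z": 0,"twist": 0}
  ]
}}

```text
time: 23.45
tool_pos: [555.6, 86.0, 189.7]
tcp_rot: [-3.14, 0.0, 1.568]
contact_force: [0.1, 0.8, 0.3]
grip_width: 24.8
finger_force: 30.0
```

Call:
{"op": "play_rows", "data": {
  "commands": [
    {"x": 0,"y": 0,"z": 0.0,"twist": 0},
    {"x": 0,"y": 0,"z": 0.01,"twist": 0},
    {"x": 0,"y": 0,"z": 0.03,"twist": 0},
    {"x": 0,"y": 0,"z": 0.05,"twist": 0},
    {"x": 0,"y": 0,"z": 0.065,"twist": 0},
    {"x": 0,"y": 0,"z": 0.073,"twist": 0},
    {"x": 0,"y": 0,"z": 0.073,"twist": 0},
    {"x": 0,"y": 0,"z": 0.073,"twist": 0}
  ]
}}

```text
time: 24.25
tool_pos: [555.1, 88.2, 118.1]
tcp_rot: [3.141, -0.0, 1.572]
contact_force: [0.3, 0.1, 0.4]
grip_width: 25.1
finger_force: 30.0
```

Call:
{"op": "play_rows", "data": {
  "commands": [
    {"x": 0,"y": 0,"z": 0,"twist": 0},
    {"x": 0,"y": 0,"z": 0,"twist": 0},
    {"x": 0,"y": 0,"z": 0,"twist": 0},
    {"x": 0,"y": 0,"z": 0,"twist": 0},
    {"x": 0,"y": 0,"z": 0,"twist": 0},
    {"x": 0,"y": 0,"z": -0.03,"twist": 0},
    {"x": 0,"y": 0,"z": -0.07,"twist": 0},
    {"x": 0,"y": 0,"z": -0.1,"twist": 0}
  ],
  "jaw": 0.5
}}

```text
time: 25.05
tool_pos: [555.4, 87.6, 219.8]
tcp_rot: [3.14, -0.0, 1.571]
contact_force: [1.2, -0.2, -0.1]
grip_width: 46.2
finger_force: 0.0
```

```bash
python3 - <<'E'
from h import *
o=bot.get_obs();print(o['tool_pos'],o['tcp_rot'])
for n in('wrist','scene','side'):
    c=cap(n,n+'8.png')
    for b in blobs(green(c)): print(n,b[0],b[1],plane(c,b[1],10).round(1),plane(c,b[1],66).round(1))
    if n=='wrist':
        g=c['pixels']; m=(g.min(2)>225)
        for b in blobs(m,60): print('ball',b[0],plane(c,b[1],70).round(),b[2])
E
```

```text
[555.37416565  87.63163989 219.77909316] [ 3.14017301e+00 -2.14602159e-05  1.57068119e+00]
wrist 338 [337.5, 167.0] [573.6  98.   10. ] [570.5 109.5  66. ]
wrist 477 [323.1, 218.2] [557.1  34.8  10. ] [556.7  56.6  66. ]
wrist 350 [320.6, 269.2] [553.9 -35.7  10. ] [554.1  -2.3  66. ]
ball 227 [584.  95.  70.] [344, 175, 17, 17]
ball 214 [515.  78.  70.] [273, 191, 16, 17]
ball 217 [544.  77.  70.] [303, 192, 16, 17]
ball 206 [579.  60.  70.] [338, 209, 17, 16]
ball 199 [531.  49.  70.] [290, 220, 16, 15]
ball 155 [591.  34.  70.] [350, 233, 13, 15]
ball 189 [558.  31.  70.] [317, 236, 16, 15]
ball 186 [532.  16.  70.] [292, 249, 16, 15]
scene 70 [622.7, 246.1] [276.4 774.3  10. ] [328.8 755.3  66. ]
scene 1097 [280.2, 304.6] [842.4  45.8  10. ] [866.1  63.8  66. ]
side 594 [366.7, 160.4] [827.3  40.   10. ] [780.6   7.2  66. ]
side 64 [100.1, 184.9] [215.1 537.   10. ] [202.3 476.7  66. ]
side 31 [287.1, 178.8] [608.6 159.2  10. ] [574.  119.7  66. ]
side 44 [298.4, 194.0] [589.8  93.7  10. ] [556.2  57.9  66. ]
side 2376 [544.0, 303.0] [ 749.5 -573.8   10. ] [ 707.1 -572.7   66. ]
```

View pics/wrist8.png

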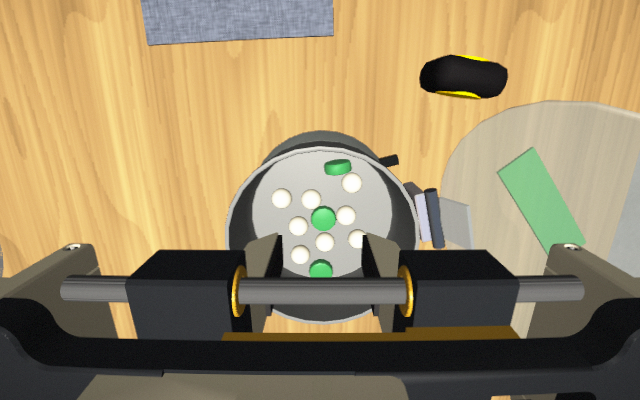

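Call:
{"op": "play_rows", "data": {
  "commands": [
    {"x": 0,"y": 0,"z": -0.04,"twist": 0},
    {"x": -0.02,"y": -0.005,"z": -0.08,"twist": 0},
    {"x": -0.06,"y": -0.014,"z": -0.1,"twist": 0},
    {"x": -0.105,"y": -0.025,"z": -0.1,"twist": 0},
    {"x": -0.15,"y": -0.036,"z": -0.1,"twist": 0},
    {"x": -0.195,"y": -0.046,"z": -0.1,"twist": 0},
    {"x": -0.24,"y": -0.057,"z": -0.1,"twist": 0},
    {"x": -0.28,"y": -0.067,"z": -0.1,"twist": 0}
  ]
}}

```text
time: 26.0
tool_pos: [486.9, -194.2, 316.2]
tcp_rot: [-3.139, -0.001, 1.57]
contact_force: [1.0, -0.2, 0.2]
grip_width: 46.2
finger_force: 0.0
```

Call:
{"op": "play_rows", "data": {
  "commands": [
    {"x": -0.02,"y": -0.003,"z": 0,"twist": 0},
    {"x": -0.03,"y": -0.006,"z": 0,"twist": 0},
    {"x": -0.03,"y": -0.006,"z": 0,"twist": 0},
    {"x": -0.03,"y": -0.006,"z": 0,"twist": 0},
    {"x": -0.03,"y": -0.006,"z": 0,"twist": 0},
    {"x": -0.03,"y": -0.006,"z": 0,"twist": 0},
    {"x": -0.03,"y": -0.006,"z": 0,"twist": 0},
    {"x": -0.03,"y": -0.006,"z": 0,"twist": 0}
  ]
}}

```text
time: 26.8
tool_pos: [482.2, -221.8, 317.8]
tcp_rot: [3.141, 0.0, 1.572]
contact_force: [-0.0, 0.1, -0.4]
grip_width: 45.8
finger_force: 0.0
```

```bash
python3 - <<'E'
from h import *
o=bot.get_obs();print(o['tool_pos'],o['tcp_rot'])
w=cap('wrist','w9.png');s=cap('scene');d=cap('side')
S=[(218.25,158.75),(243.75,135.75),(262.5,145),(238,168.75)];D=[(415.75,295),(380.75,325.75),(354.25,302),(395,276.25)]
P=np.array([plane(s,p,66)[:2] for p in S]);Q=np.array([plane(d,p,66)[:2] for p in D]);print(P.round(),P.mean(0),'\n',Q.round(),Q.mean(0))
print('top',cross(s,(200+137/4,100+68/4),d,(335+229/4,250+62/4)))
E
```

```text
[ 482.24738293 -221.84813465  317.82703404] [3.14133795e+00 9.49946416e-05 1.57163033e+00]
[[ 535. -339.]
 [ 417. -325.]
 [ 426. -252.]
 [ 543. -264.]] [ 480.14930582 -295.11863982] 
 [[ 525. -349.]
 [ 412. -338.]
 [ 416. -259.]
 [ 532. -284.]] [ 471.00002413 -307.58159496]
top (array([ 474.12733053, -301.01044612,  194.64862651]), np.float64(0.17555332478836552))
```

View pics/w9.png

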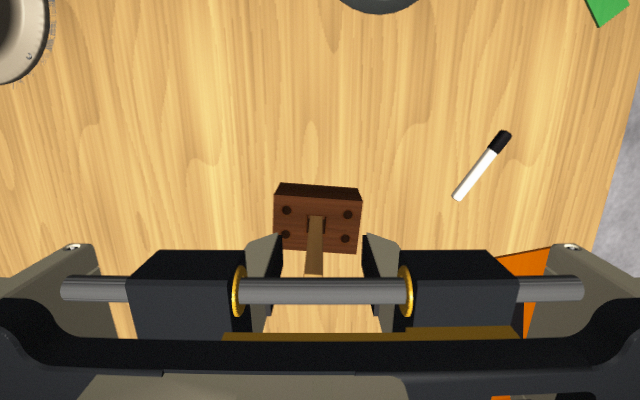

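```bash
python3 - <<'E'
from h import *
s=cap('scene');d=cap('side');w=cap('wrist')
T,e=cross(s,(234.4,116),d,(392.25,263.75));print('top',T,e,proj(w,T),proj(w,[T[0],T[1],200]))
H=np.array([plane(w,p,66) for p in((286,210),(347,214),(345,238.5),(286,234))]);print(H.round(1),H.mean(0))
a=H[1]-H[0];b=H[2]-H[3];print(np.arctan2(a[1],a[0]),np.arctan2(b[1],b[0]))
g=cv2.resize(w['pixels'][170:300,250:390,::-1],(700,580),interpolation=cv2.INTER_CUBIC);
cv2.imwrite('pics/m10.png',g)
E
```

```text
top [ 474.6386985  -299.65863907  199.19938882] 0.5820019372789427 [314.24257876 276.93469101] [314.22316506 277.39552346]
[[ 433.5 -279.7   66. ]
 [ 516.2 -285.5   66. ]
 [ 514.3 -322.    66. ]
 [ 432.2 -315.1   66. ]] [ 474.03767288 -300.55654638   66.        ]
-0.06992490030449373 -0.08336831701544266
```

View pics/m10.png

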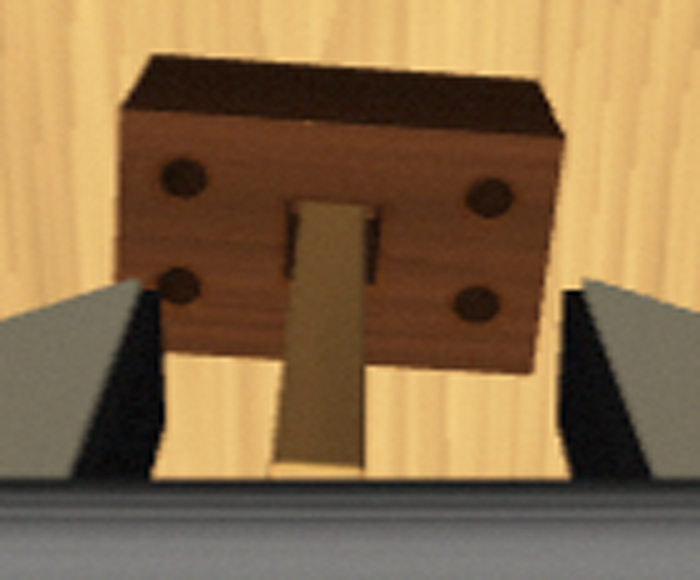

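Call:
{"op": "play_rows", "data": {
  "commands": [
    {"x": -0.02,"y": -0.002,"z": 0,"twist": 2},
    {"x": -0.05,"y": -0.005,"z": 0,"twist": 4.6},
    {"x": -0.07,"y": -0.008,"z": 0,"twist": 4.6},
    {"x": -0.079,"y": -0.008,"z": 0.02,"twist": 4.6},
    {"x": -0.079,"y": -0.008,"z": 0.05,"twist": 4.6},
    {"x": -0.079,"y": -0.008,"z": 0.07,"twist": 4.6},
    {"x": -0.079,"y": -0.008,"z": 0.07,"twist": 4.6},
    {"x": -0.079,"y": -0.008,"z": 0.07,"twist": 4.6}
  ]
}}

```text
time: 27.9
tool_pos: [474.3, -301.5, 248.3]
tcp_rot: [3.141, 0.0, 1.49]
contact_force: [0.5, -0.4, 0.7]
grip_width: 46.0
finger_force: 0.0
```

Call:
{"op": "play_rows", "data": {
  "commands": [
    {"x": 0,"y": 0,"z": 0.01,"twist": 0},
    {"x": 0,"y": 0,"z": 0.025,"twist": 0},
    {"x": 0,"y": 0,"z": 0.04,"twist": 0},
    {"x": 0,"y": 0,"z": 0.055,"twist": 0},
    {"x": 0,"y": 0,"z": 0.068,"twist": 0},
    {"x": 0,"y": 0,"z": 0.073,"twist": 0},
    {"x": 0,"y": 0,"z": 0.073,"twist": 0},
    {"x": 0,"y": 0,"z": 0.073,"twist": 0}
  ]
}}

```text
time: 28.7
tool_pos: [474.5, -301.6, 175.6]
tcp_rot: [3.14, 0.001, 1.491]
contact_force: [0.6, -0.1, 0.3]
grip_width: 45.9
finger_force: 0.0
```

Call:
{"op": "play_rows", "data": {
  "commands": [
    {"x": 0,"y": 0,"z": 0,"twist": 0},
    {"x": 0,"y": 0,"z": 0,"twist": 0},
    {"x": 0,"y": 0,"z": 0,"twist": 0},
    {"x": 0,"y": 0,"z": 0,"twist": 0},
    {"x": 0,"y": 0,"z": 0,"twist": 0},
    {"x": 0,"y": 0,"z": 0,"twist": 0},
    {"x": 0,"y": 0,"z": 0,"twist": 0},
    {"x": 0,"y": 0,"z": 0,"twist": 0}
  ],
  "jaw": 1
}}

```text
time: 29.5
tool_pos: [474.2, -301.4, 174.9]
tcp_rot: [3.141, 0.0, 1.491]
contact_force: [-0.4, -0.1, 1.4]
grip_width: 18.0
finger_force: 30.0
```

Call:
{"op": "play_rows", "data": {
  "commands": [
    {"x": 0,"y": 0,"z": -0.01,"twist": 0},
    {"x": 0,"y": 0,"z": -0.03,"twist": 0},
    {"x": 0,"y": 0,"z": -0.055,"twist": 0},
    {"x": 0,"y": 0,"z": -0.08,"twist": 0},
    {"x": 0,"y": 0,"z": -0.105,"twist": 0},
    {"x": 0,"y": 0,"z": -0.13,"twist": 0},
    {"x": 0,"y": 0,"z": -0.15,"twist": 0},
    {"x": 0,"y": 0,"z": -0.15,"twist": 0}
  ]
}}

```text
time: 30.3
tool_pos: [474.8, -301.9, 328.1]
tcp_rot: [3.136, 0.004, 1.491]
contact_force: [-0.9, -0.5, -0.4]
grip_width: 17.7
finger_force: 30.0
```

```bash
python3 - <<'E'
from h import *
o=bot.get_obs();print(o['tool_pos'],o['tcp_rot'])
w=cap('wrist');s=cap('scene');d=cap('side')
t=o['tool_pos']-[0,0,166]
print([proj(c,t).round(1) for c in (s,d,w)])
def crop(c):
    u,v=proj(c,t).astype(int); print(u-40,v-70); return cv2.resize(c['pixels'][v-70:v+30,u-40:u+40,::-1],(400,500),interpolation=cv2.INTER_CUBIC)
cv2.imwrite('pics/m11.png',np.hstack([crop(s),crop(d)]))
E
```

```text
[ 474.81752181 -301.90728903  328.10425444] [3.13648907 0.00359277 1.49058037]
[array([235.4, 125.8]), array([390.9, 274. ]), array([321.1, 185. ])]
195 55
350 203
```

View pics/m11.png

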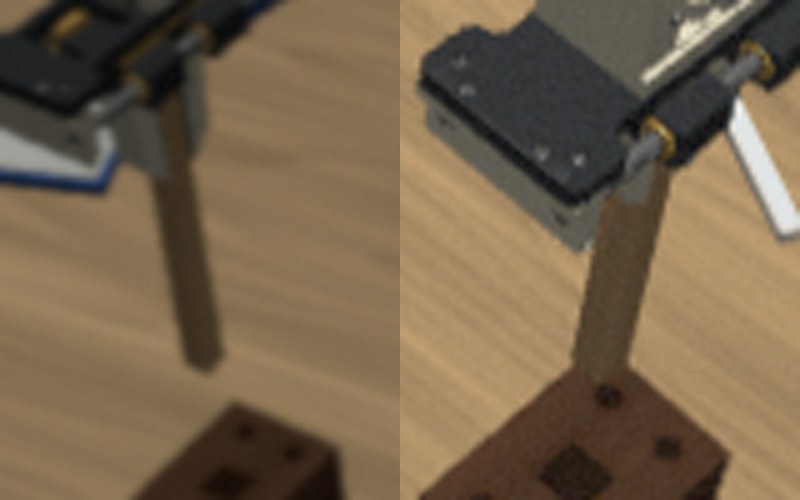

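```bash
python3 - <<'E'
from h import *
s=cap('scene');d=cap('side')
print(bot.get_obs()['tool_pos'],cross(s,(235.6,127.2),d,(390.2,276.4)))
a=np.array([555.5,56]);y=.26;ux=np.array([np.cos(y),np.sin(y)])
t0=1.491;X=np.array([np.cos(t0),np.sin(t0)]);Y=np.array([np.sin(t0),-np.cos(t0)])
print('to centre x,y',(a-[474.8,-301.9])@X,(a-[474.8,-301.9])@Y)
# circle in tool axes starting at hinge side point; 16 rows/turn
c=[25*np.array([np.cos(y+p),np.sin(y+p)]) for p in np.linspace(0,2*np.pi,17)]
for k in range(2): print([(round(((q-c[8*k])@X)),round(((q-c[8*k])@Y))) for q in c[8*k+1:8*k+9]])
print('hinge pt offset from centre',c[0]@X,c[0]@Y)
E
```

```text
[ 473.67130465 -300.98780256  323.26224338] (array([ 473.35278532, -302.87898167,  155.30261725]), np.float64(0.8807475912573226))
to centre x,y 363.1938804494559 51.91440266502488
[(8, -5), (14, -13), (17, -22), (15, -32), (10, -40), (2, -46), (-7, -49), (-17, -47)]
[(-8, 5), (-14, 13), (-17, 22), (-15, 32), (-10, 40), (-2, 46), (7, 49), (17, 47)]
hinge pt offset from centre 8.332376784020065 23.570564208968854
```

```bash
python3 - <<'E'
import numpy as np
y=.26;t0=1.491;X=np.array([np.cos(t0),np.sin(t0)]);Y=np.array([np.sin(t0),-np.cos(t0)])
P=lambda r,a:r*np.array([np.cos(y+np.radians(a)),np.sin(y+np.radians(a))])
def out(c): print([(round((q-c[0])@X*1,1),round((q-c[0])@Y,1)) for q in c[1:]])
out([np.array([-49.5,-6])]+[P(r,a) for r,a in zip(np.linspace(48,25,8),np.linspace(191,270,8))])
out([P(25,a) for a in np.linspace(270,450,9)])
out([P(25,a) for a in np.linspace(450,630,9)])
E
```

```text
[(np.float64(-14.4), np.float64(7.5)), (np.float64(-19.9), np.float64(15.5)), (np.float64(-23.2), np.float64(24.0)), (np.float64(-24.5), np.float64(32.3)), (np.float64(-23.8), np.float64(40.2)), (np.float64(-21.6), np.float64(47.2)), (np.float64(-18.1), np.float64(52.9)), (np.float64(-13.6), np.float64(57.2))]
[(np.float64(5.0), np.float64(8.4)), (np.float64(12.8), np.float64(14.2)), (np.float64(22.2), np.float64(16.6)), (np.float64(31.9), np.float64(15.2)), (np.float64(40.3), np.float64(10.3)), (np.float64(46.1), np.float64(2.4)), (np.float64(48.5), np.float64(-7.0)), (np.float64(47.1), np.float64(-16.7))]
[(np.float64(-5.0), np.float64(-8.4)), (np.float64(-12.8), np.float64(-14.2)), (np.float64(-22.2), np.float64(-16.6)), (np.float64(-31.9), np.float64(-15.2)), (np.float64(-40.3), np.float64(-10.3)), (np.float64(-46.1), np.float64(-2.4)), (np.float64(-48.5), np.float64(7.0)), (np.float64(-47.1), np.float64(16.7))]
```

Call:
{"op": "play_rows", "data": {
  "commands": [
    {"x": 0.02,"y": 0,"z": 0,"twist": 0},
    {"x": 0.045,"y": 0.001,"z": 0,"twist": 0},
    {"x": 0.07,"y": 0.001,"z": 0,"twist": 0},
    {"x": 0.095,"y": 0.001,"z": 0,"twist": 0},
    {"x": 0.12,"y": 0.002,"z": 0,"twist": 0},
    {"x": 0.145,"y": 0.002,"z": 0,"twist": 0},
    {"x": 0.17,"y": 0.002,"z": 0,"twist": 0},
    {"x": 0.195,"y": 0.002,"z": 0,"twist": 0}
  ]
}}

```text
time: 31.35
tool_pos: [491.2, -104.9, 324.1]
tcp_rot: [-3.14, -0.001, 1.491]
contact_force: [-0.3, 0.3, -1.1]
grip_width: 18.0
finger_force: 30.0
```

Call:
{"op": "play_rows", "data": {
  "commands": [
    {"x": 0.025,"y": 0,"z": 0,"twist": 0},
    {"x": 0.05,"y": 0.001,"z": 0,"twist": 0},
    {"x": 0.08,"y": 0.001,"z": 0,"twist": 0},
    {"x": 0.11,"y": 0.001,"z": 0,"twist": 0},
    {"x": 0.135,"y": 0.002,"z": 0,"twist": 0},
    {"x": 0.15,"y": 0.002,"z": 0,"twist": 0},
    {"x": 0.158,"y": 0.002,"z": 0,"twist": 0},
    {"x": 0.158,"y": 0.002,"z": 0,"twist": 0}
  ]
}}

```text
time: 32.15
tool_pos: [506.1, 50.9, 324.5]
tcp_rot: [-3.141, 0.0, 1.492]
contact_force: [-0.9, -1.0, 0.1]
grip_width: 18.0
finger_force: 30.0
```

```bash
python3 - <<'E'
from h import *
o=bot.get_obs();print(o['tool_pos'],o['tcp_rot'],o['finger_force'])
w=cap('wrist','w12.png')
for b in blobs(green(w),60): print(b[0],plane(w,b[1],66).round())
for b in blobs(w['pixels'].min(2)>215,60): print('ball',b[0],plane(w,b[1],70).round(),b[2])
E
```

```text
[506.12304506  50.91439481 324.50673993] [-3.14114897e+00  6.90197330e-05  1.49179334e+00] 29.987178146839142
167 [571. 111.  66.]
255 [547.  56.  66.]
259 [554.  -5.  66.]
ball 132 [897. 149.  70.] [611, 54, 29, 29]
ball 132 [585.  95.  70.] [375, 123, 13, 13]
ball 130 [543.  80.  70.] [343, 137, 13, 13]
ball 124 [515.  79.  70.] [322, 140, 12, 12]
ball 127 [580.  61.  70.] [372, 150, 13, 13]
ball 113 [505.  46.  70.] [316, 166, 12, 11]
ball 121 [593.  35.  70.] [383, 169, 12, 12]
ball 121 [559.  32.  70.] [357, 173, 12, 13]
ball 114 [533.  17.  70.] [338, 186, 12, 12]
```

View pics/w12.png

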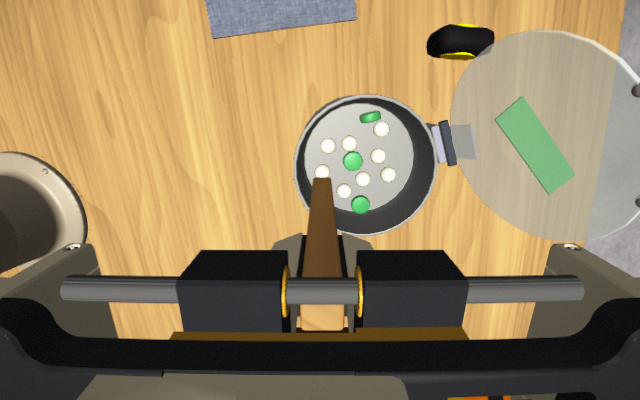

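```bash
python3 - <<'E'
import numpy as np
y=.26;t0=1.491;X=np.array([np.cos(t0),np.sin(t0)]);Y=np.array([np.sin(t0),-np.cos(t0)])
P=lambda r,a:r*np.array([np.cos(y+np.radians(a)),np.sin(y+np.radians(a))])
def out(c): print([(round(float((q-c[0])@X),1),round(float((q-c[0])@Y),1)) for q in c[1:]])
out([np.array([23.5,-46])]+[P(r,a) for r,a in zip([48,44,39,34,30,27,25,25],[288,297,307,318,329,340,350,360])])
out([P(25,a) for a in np.linspace(0,180,9)])
E
```

```text
[(5.9, 2.1), (13.7, 4.8), (22.4, 5.4), (31.0, 4.3), (38.0, 2.3), (43.7, -0.1), (48.1, -2.4), (52.3, -3.5)]
[(8.4, -5.0), (14.2, -12.8), (16.6, -22.2), (15.2, -31.9), (10.3, -40.3), (2.4, -46.1), (-7.0, -48.5), (-16.7, -47.1)]
```

Call:
{"op": "play_rows", "data": {
  "commands": [
    {"x": -0.005,"y": 0.01,"z": 0,"twist": 0},
    {"x": -0.012,"y": 0.03,"z": 0,"twist": 0},
    {"x": -0.02,"y": 0.05,"z": 0,"twist": 0},
    {"x": -0.028,"y": 0.066,"z": 0,"twist": 0},
    {"x": -0.033,"y": 0.076,"z": 0,"twist": 0},
    {"x": -0.033,"y": 0.076,"z": 0,"twist": 0},
    {"x": -0.033,"y": 0.076,"z": 0,"twist": 0},
    {"x": -0.033,"y": 0.076,"z": 0,"twist": 0}
  ]
}}

```text
time: 33.0
tool_pos: [579.0, 11.4, 324.9]
tcp_rot: [-3.142, -0.0, 1.491]
contact_force: [0.0, 0.3, -0.8]
grip_width: 18.1
finger_force: 30.0
```

Call:
{"op": "play_rows", "data": {
  "commands": [
    {"x": 0,"y": 0,"z": 0.01,"twist": 0},
    {"x": 0,"y": 0,"z": 0.03,"twist": 0},
    {"x": 0,"y": 0,"z": 0.05,"twist": 0},
    {"x": 0,"y": 0,"z": 0.065,"twist": 0},
    {"x": 0,"y": 0,"z": 0.077,"twist": 0},
    {"x": 0,"y": 0,"z": 0.085,"twist": 0},
    {"x": 0,"y": 0,"z": 0.088,"twist": 0},
    {"x": 0,"y": 0,"z": 0.088,"twist": 0}
  ]
}}

```text
time: 33.8
tool_pos: [579.5, 11.3, 236.7]
tcp_rot: [3.142, -0.0, 1.491]
contact_force: [-0.9, -0.2, 0.3]
grip_width: 17.6
finger_force: 30.0
```

```bash
python3 - <<'E'
from h import *
o=bot.get_obs();print(o['tool_pos'],o['tcp_rot'],o['contact_force'])
w=cap('wrist')
for b in blobs(green(w),60): print(b[0],plane(w,b[1],66).round())
for b in blobs(w['pixels'].min(2)>215,60): print('ball',b[0],plane(w,b[1],70).round(),b[2])
E
```

```text
[579.49109988  11.28150379 236.69758093] [ 3.14151480e+00 -2.10882577e-05  1.49056186e+00] [-0.94725451 -0.23940274  0.32206829]
315 [570. 112.  66.]
364 [546.  55.  66.]
437 [554.  -5.  66.]
ball 2715 [567. 102.  70.] [254, 68, 98, 63]
ball 244 [542.  81.  70.] [269, 111, 18, 18]
ball 241 [514.  80.  70.] [241, 114, 17, 18]
ball 238 [579.  62.  70.] [309, 128, 17, 17]
ball 219 [504.  46.  70.] [237, 150, 16, 17]
ball 227 [592.  36.  70.] [324, 153, 17, 17]
ball 222 [558.  32.  70.] [291, 159, 17, 17]
ball 212 [532.  18.  70.] [267, 176, 17, 16]
```

Stick tip is in at z≈69. Stir.

Call:
{"op": "play_rows", "data": {
  "commands": [
    {"x": 0.006,"y": 0.002,"z": 0,"twist": 0},
    {"x": 0.014,"y": 0.005,"z": 0,"twist": 0},
    {"x": 0.022,"y": 0.005,"z": 0,"twist": 0},
    {"x": 0.031,"y": 0.004,"z": 0,"twist": 0},
    {"x": 0.038,"y": 0.002,"z": 0,"twist": 0},
    {"x": 0.044,"y": 0,"z": 0,"twist": 0},
    {"x": 0.048,"y": -0.002,"z": 0,"twist": 0},
    {"x": 0.052,"y": -0.0035,"z": 0,"twist": 0}
  ]
}}

```text
time: 34.65
tool_pos: [579.7, 63.9, 236.7]
tcp_rot: [-3.141, -0.0, 1.491]
contact_force: [-0.4, -0.7, 1.3]
grip_width: 17.9
finger_force: 30.0
```

Call:
{"op": "play_rows", "data": {
  "commands": [
    {"x": 0.0084,"y": -0.005,"z": 0,"twist": 0},
    {"x": 0.0142,"y": -0.0128,"z": 0,"twist": 0},
    {"x": 0.0166,"y": -0.0222,"z": 0,"twist": 0},
    {"x": 0.0152,"y": -0.0319,"z": 0,"twist": 0},
    {"x": 0.0103,"y": -0.0403,"z": 0,"twist": 0},
    {"x": 0.0024,"y": -0.0461,"z": 0,"twist": 0},
    {"x": -0.007,"y": -0.0485,"z": 0,"twist": 0},
    {"x": -0.0167,"y": -0.0471,"z": 0,"twist": 0}
  ]
}}

```text
time: 35.45
tool_pos: [531.1, 49.4, 236.9]
tcp_rot: [-3.141, 0.0, 1.49]
contact_force: [-0.2, -0.4, -0.6]
grip_width: 17.7
finger_force: 30.0
```

Call:
{"op": "play_rows", "data": {
  "commands": [
    {"x": -0.0084,"y": 0.005,"z": 0,"twist": 0},
    {"x": -0.0142,"y": 0.0128,"z": 0,"twist": 0},
    {"x": -0.0166,"y": 0.0222,"z": 0,"twist": 0},
    {"x": -0.0152,"y": 0.0319,"z": 0,"twist": 0},
    {"x": -0.0103,"y": 0.0403,"z": 0,"twist": 0},
    {"x": -0.0024,"y": 0.0461,"z": 0,"twist": 0},
    {"x": 0.007,"y": 0.0485,"z": 0,"twist": 0},
    {"x": 0.0167,"y": 0.0471,"z": 0,"twist": 0}
  ]
}}

```text
time: 36.25
tool_pos: [580.5, 64.4, 236.4]
tcp_rot: [-3.141, 0.0, 1.491]
contact_force: [-0.8, 0.1, -0.9]
grip_width: 17.6
finger_force: 30.0
```

```bash
python3 - <<'E'
from h import *
o=bot.get_obs();t=o['tool_pos'];print(t,o['tcp_rot'],o['contact_force'],o['finger_force'])
c=cap('wrist','w13.png')
for b in blobs(green(c),60): print(b[0],plane(c,b[1],66).round())
for b in blobs(c['pixels'].min(2)>215,60): print('ball',b[0],plane(c,b[1],70).round(),b[2])
print('tip exp',proj(c,t-[0.3,1.9,168]))
E
```

```text
[580.50157331  64.42738261 236.44602899] [-3.14146808e+00  6.05633856e-05  1.49098778e+00] [-0.84539023  0.05008173 -0.89088774] 29.997493028640747
281 [570. 110.  66.]
438 [542.  57.  66.]
ball 160 [886. 156.  70.] [612, 61, 28, 21]
ball 225 [584.  96.  70.] [315, 147, 17, 17]
ball 216 [565.  86.  70.] [297, 158, 17, 17]
ball 208 [531.  84.  70.] [264, 163, 17, 16]
ball 213 [591.  76.  70.] [323, 166, 17, 16]
ball 204 [511.  80.  70.] [246, 169, 16, 16]
ball 197 [602.  38.  70.] [337, 200, 16, 16]
ball 187 [504.  45.  70.] [244, 202, 16, 15]
ball 70 [533.  11.  70.] [276, 233, 14, 8]
tip exp [321.83233373 186.90686255]
```

View pics/w13.png

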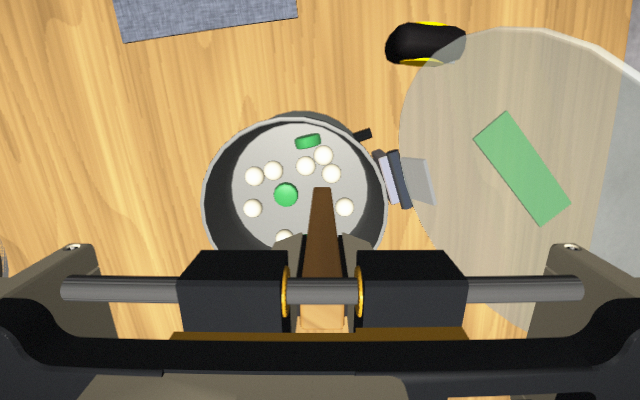

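Call:
{"op": "play_rows", "data": {
  "commands": [
    {"x": 0.0084,"y": -0.005,"z": 0,"twist": 0},
    {"x": 0.0142,"y": -0.0128,"z": 0,"twist": 0},
    {"x": 0.0166,"y": -0.0222,"z": 0,"twist": 0},
    {"x": 0.0152,"y": -0.0319,"z": 0,"twist": 0},
    {"x": 0.0103,"y": -0.0403,"z": 0,"twist": 0},
    {"x": 0.0024,"y": -0.0461,"z": 0,"twist": 0},
    {"x": -0.007,"y": -0.0485,"z": 0,"twist": 0},
    {"x": -0.0167,"y": -0.0471,"z": 0,"twist": 0}
  ]
}}

```text
time: 37.1
tool_pos: [531.5, 49.6, 237.3]
tcp_rot: [3.141, -0.0, 1.49]
contact_force: [-1.1, 1.1, 2.6]
grip_width: 18.0
finger_force: 30.0
```

Call:
{"op": "play_rows", "data": {
  "commands": [
    {"x": -0.0084,"y": 0.005,"z": 0,"twist": 0},
    {"x": -0.0142,"y": 0.0128,"z": 0,"twist": 0},
    {"x": -0.0166,"y": 0.0222,"z": 0,"twist": 0},
    {"x": -0.0152,"y": 0.0319,"z": 0,"twist": 0},
    {"x": -0.0103,"y": 0.0403,"z": 0,"twist": 0},
    {"x": -0.0024,"y": 0.0461,"z": 0,"twist": 0},
    {"x": 0.007,"y": 0.0485,"z": 0,"twist": 0},
    {"x": 0.0167,"y": 0.0471,"z": 0,"twist": 0}
  ]
}}

```text
time: 37.9
tool_pos: [580.4, 64.6, 236.5]
tcp_rot: [-3.141, -0.0, 1.491]
contact_force: [-0.4, 0.3, -1.9]
grip_width: 17.9
finger_force: 30.0
```

Call:
{"op": "play_rows", "data": {
  "commands": [
    {"x": 0.0084,"y": -0.005,"z": 0,"twist": 0},
    {"x": 0.0142,"y": -0.0128,"z": 0,"twist": 0},
    {"x": 0.0166,"y": -0.0222,"z": 0,"twist": 0},
    {"x": 0.0152,"y": -0.0319,"z": 0,"twist": 0},
    {"x": 0.0103,"y": -0.0403,"z": 0,"twist": 0},
    {"x": 0.0024,"y": -0.0461,"z": 0,"twist": 0},
    {"x": -0.007,"y": -0.0485,"z": 0,"twist": 0},
    {"x": -0.0167,"y": -0.0471,"z": 0,"twist": 0}
  ]
}}

```text
time: 38.7
tool_pos: [531.6, 49.8, 237.4]
tcp_rot: [3.141, -0.001, 1.49]
contact_force: [1.3, -0.7, -0.0]
grip_width: 18.0
finger_force: 30.0
```

Call:
{"op": "play_rows", "data": {
  "commands": [
    {"x": -0.0084,"y": 0.005,"z": 0,"twist": 0},
    {"x": -0.0142,"y": 0.0128,"z": 0,"twist": 0},
    {"x": -0.0166,"y": 0.0222,"z": 0,"twist": 0},
    {"x": -0.0152,"y": 0.0319,"z": 0,"twist": 0},
    {"x": -0.0103,"y": 0.0403,"z": 0,"twist": 0},
    {"x": -0.0024,"y": 0.0461,"z": 0,"twist": 0},
    {"x": 0.007,"y": 0.0485,"z": 0,"twist": 0},
    {"x": 0.0167,"y": 0.0471,"z": 0,"twist": 0}
  ]
}}

```text
time: 39.5
tool_pos: [580.4, 64.6, 236.5]
tcp_rot: [-3.141, -0.0, 1.491]
contact_force: [0.0, 1.2, 0.2]
grip_width: 17.7
finger_force: 30.0
```

Call:
{"op": "play_rows", "data": {
  "commands": [
    {"x": 0.0084,"y": -0.005,"z": 0,"twist": 0},
    {"x": 0.0142,"y": -0.0128,"z": 0,"twist": 0},
    {"x": 0.0166,"y": -0.0222,"z": 0,"twist": 0},
    {"x": 0.0152,"y": -0.0319,"z": 0,"twist": 0},
    {"x": 0.0103,"y": -0.0403,"z": 0,"twist": 0},
    {"x": 0.0024,"y": -0.0461,"z": 0,"twist": 0},
    {"x": -0.007,"y": -0.0485,"z": 0,"twist": 0},
    {"x": -0.0167,"y": -0.0471,"z": 0,"twist": 0}
  ]
}}

```text
time: 40.3
tool_pos: [531.6, 49.8, 237.4]
tcp_rot: [3.141, -0.001, 1.49]
contact_force: [-1.7, 3.6, 6.5]
grip_width: 17.9
finger_force: 30.0
```

Call:
{"op": "play_rows", "data": {
  "commands": [
    {"x": 0,"y": 0,"z": -0.005,"twist": 0},
    {"x": 0,"y": 0,"z": -0.015,"twist": 0},
    {"x": 0,"y": 0,"z": -0.03,"twist": 0},
    {"x": 0,"y": 0,"z": -0.045,"twist": 0},
    {"x": 0,"y": 0,"z": -0.06,"twist": 0},
    {"x": 0,"y": 0,"z": -0.075,"twist": 0},
    {"x": 0,"y": 0,"z": -0.088,"twist": 0},
    {"x": 0,"y": 0,"z": -0.088,"twist": 0}
  ]
}}

```text
time: 41.1
tool_pos: [532.8, 50.5, 327.0]
tcp_rot: [3.137, 0.0, 1.491]
contact_force: [0.6, -0.8, -1.6]
grip_width: 17.5
finger_force: 30.0
```

```bash
python3 - <<'E'
from h import *
o=bot.get_obs();t=o['tool_pos'];print(t,o['tcp_rot'],o['contact_force'],o['finger_force'])
c=cap('wrist','w14.png')
for b in blobs(green(c),60): print(b[0],plane(c,b[1],66).round())
for b in blobs(c['pixels'].min(2)>215,60): print('ball',b[0],plane(c,b[1],70).round(),b[2])
# stick lower end in wrist: brown mask lowest row
h=cv2.cvtColor(c['pixels'],cv2.COLOR_RGB2HSV)
print('tip exp',proj(c,t-[0.3,1.9,168]))
s=cap('scene','s14.png');d=cap('side','d14.png');print([proj(q,t-[0.3,1.9,168]) for q in(s,d)])
E
```

```text
[532.78658518  50.48672649 326.96525946] [3.13741369e+00 1.41993713e-04 1.49072825e+00] [ 0.61755941 -0.81557455 -1.64425227] 29.998847544193268
158 [571. 111.  66.]
244 [542.  54.  66.]
260 [557.  -4.  66.]
ball 158 [859. 152.  70.] [555, 50, 36, 34]
ball 446 [922.  55.  70.] [597, 99, 21, 98]
ball 135 [586.  98.  70.] [354, 121, 13, 13]
ball 132 [562.  94.  70.] [335, 126, 13, 13]
ball 127 [521.  86.  70.] [304, 135, 12, 13]
ball 129 [593.  79.  70.] [360, 136, 13, 13]
ball 127 [501.  80.  70.] [289, 141, 12, 13]
ball 118 [505.  46.  70.] [294, 167, 13, 12]
ball 120 [603.  39.  70.] [369, 166, 12, 12]
tip exp [321.14517825 186.86407736]
[array([337.06753099, 181.39653882]), array([293.27674094, 176.54314148])]
```

Call:
{"op": "play_rows", "data": {
  "commands": [
    {"x": -0.015,"y": -0.002,"z": 0,"twist": 0},
    {"x": -0.035,"y": -0.004,"z": 0,"twist": 0},
    {"x": -0.06,"y": -0.006,"z": 0,"twist": 0},
    {"x": -0.085,"y": -0.008,"z": 0,"twist": 0},
    {"x": -0.11,"y": -0.01,"z": 0,"twist": 0},
    {"x": -0.135,"y": -0.012,"z": 0,"twist": 0},
    {"x": -0.16,"y": -0.014,"z": 0,"twist": 0},
    {"x": -0.185,"y": -0.016,"z": 0,"twist": 0}
  ]
}}

```text
time: 42.05
tool_pos: [500.1, -134.5, 324.1]
tcp_rot: [-3.14, 0.0, 1.49]
contact_force: [-0.0, 0.3, 0.1]
grip_width: 17.7
finger_force: 30.0
```

Call:
{"op": "play_rows", "data": {
  "commands": [
    {"x": -0.025,"y": -0.002,"z": 0,"twist": 0},
    {"x": -0.05,"y": -0.004,"z": 0,"twist": 0},
    {"x": -0.08,"y": -0.007,"z": 0,"twist": 0},
    {"x": -0.11,"y": -0.01,"z": 0,"twist": 0},
    {"x": -0.135,"y": -0.012,"z": 0,"twist": 0},
    {"x": -0.155,"y": -0.013,"z": 0,"twist": 0},
    {"x": -0.167,"y": -0.014,"z": 0,"twist": 0},
    {"x": -0.167,"y": -0.014,"z": 0,"twist": 0}
  ]
}}

```text
time: 42.85
tool_pos: [472.8, -299.6, 324.0]
tcp_rot: [-3.14, -0.0, 1.488]
contact_force: [0.1, 0.2, -0.1]
grip_width: 18.0
finger_force: 30.0
```

```bash
python3 - <<'E'
from h import *
o=bot.get_obs();t=o['tool_pos'];print(t,o['tcp_rot'])
s=cap('scene');d=cap('side');e=t-[0.3,1.9,168];print([proj(q,e) for q in(s,d)])
def crop(c):
    u,v=proj(c,e).astype(int); print(u-40,v-50); return cv2.resize(c['pixels'][v-50:v+50,u-40:u+40,::-1],(400,500),interpolation=cv2.INTER_CUBIC)
cv2.imwrite('pics/m15.png',np.hstack([crop(s),crop(d)]))
E
```

```text
[ 472.83237605 -299.56114348  324.01717595] [-3.14047888e+00 -3.29624056e-04  1.48819752e+00]
[array([236.29545081, 126.98656389]), array([389.67850604, 276.07987463])]
196 76
349 226
```

View pics/m15.png

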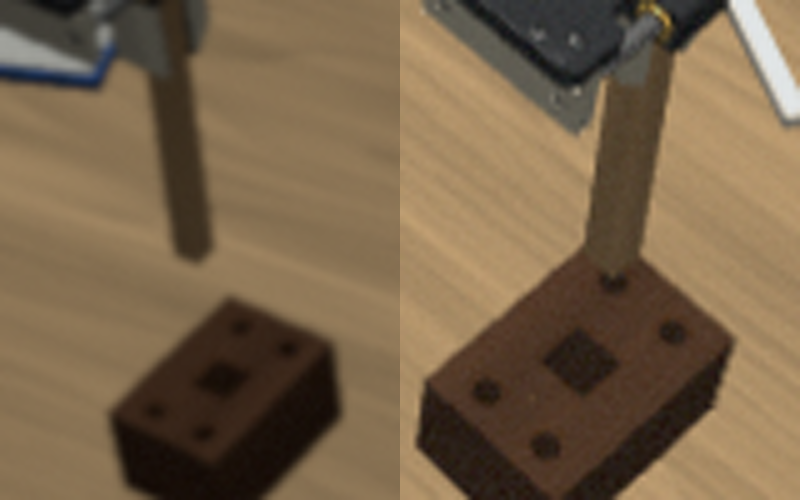

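```bash
python3 - <<'E'
from h import *
s=cap('scene');d=cap('side');w=cap('wrist','w16.png');t=bot.get_obs()['tool_pos'];print(t)
T,e=cross(s,(234.8,126),d,(391.6,275.4));print('tip',T,e)
H,e=cross(s,(240.2,152),d,(385,298.4));print('hole',H,e,plane(s,(240.2,152),66),plane(d,(385,298.4),66))
x,y=proj(w,T).astype(int);print(x,y)
cv2.imwrite('pics/m16.png',cv2.resize(w['pixels'][120:260,230:410,::-1],(720,560),interpolation=cv2.INTER_CUBIC))
E
```

```text
[ 473.9433601  -297.05952921  324.86872811]
tip [ 474.41055323 -304.58344191  160.00002252] 0.12554520157484297
hole [ 474.8049173  -301.54936792   57.4571499 ] 0.8681355277146374 [ 481.77682946 -296.23859408   66.        ] [ 470.18125345 -303.44570494   66.        ]
323 192
```

View pics/m16.png

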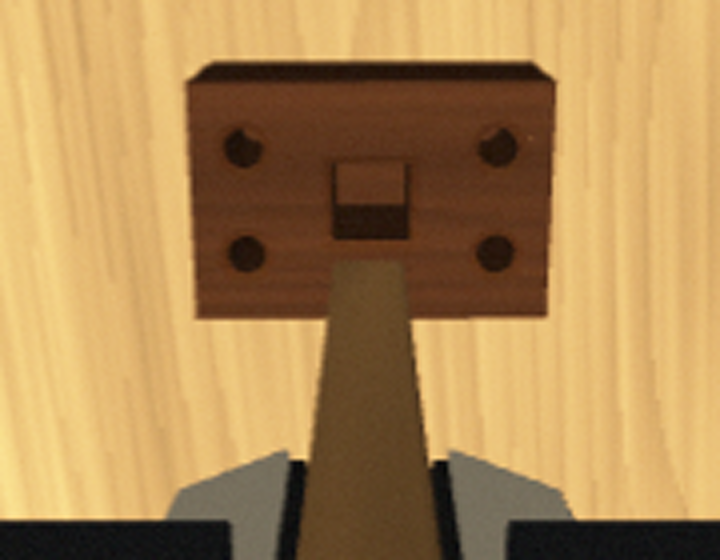

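```bash
python3 - <<'E'
from h import *
w=cap('wrist');o=bot.get_obs();print(o['tool_pos'],o['tcp_rot'])
print('hole',plane(w,(322.75,170),66))
for p in((246,148),(498,148),(246,254),(495,254)): print(plane(w,(230+p[0]/4,120+p[1]/4),66).round(1))
for z in (154,157,160): print(z,plane(w,(313.75,185.5),z),plane(w,(331.25,185.5),z))
E
```

```text
[ 473.96337902 -297.10199847  324.92122986] [ 3.14131454e+00 -2.76471433e-05  1.49177220e+00]
hole [ 474.8049652  -300.84641268   66.        ]
[ 435.4 -280.3   66. ]
[ 517.5 -286.8   66. ]
[ 431.6 -315.9   66. ]
[ 514.8 -322.5   66. ]
154 [ 465.33214486 -297.56633567  154.        ] [ 483.50309744 -299.01144011  154.        ]
157 [ 465.47678026 -296.7657127   157.        ] [ 483.46801711 -298.19652465  157.        ]
160 [ 465.62141566 -295.96508973  160.        ] [ 483.43293678 -297.3816092   160.        ]
```

Call:
{"op": "play_rows", "data": {
  "commands": [
    {"x": 0.004,"y": 0,"z": 0,"twist": 0},
    {"x": 0.004,"y": 0,"z": 0.02,"twist": 0},
    {"x": 0.004,"y": 0,"z": 0.04,"twist": 0},
    {"x": 0.004,"y": 0,"z": 0.06,"twist": 0},
    {"x": 0.004,"y": 0,"z": 0.075,"twist": 0},
    {"x": 0.004,"y": 0,"z": 0.083,"twist": 0},
    {"x": 0.004,"y": 0,"z": 0.083,"twist": 0},
    {"x": 0.004,"y": 0,"z": 0.083,"twist": 0}
  ]
}}

```text
time: 43.95
tool_pos: [474.4, -294.0, 242.5]
tcp_rot: [3.141, 0.001, 1.491]
contact_force: [0.2, -0.6, 0.0]
grip_width: 18.1
finger_force: 30.0
```

Call:
{"op": "play_rows", "data": {
  "commands": [
    {"x": 0,"y": 0,"z": 0.003,"twist": 0},
    {"x": 0,"y": 0,"z": 0.007,"twist": 0},
    {"x": 0,"y": 0,"z": 0.011,"twist": 0},
    {"x": 0,"y": 0,"z": 0.015,"twist": 0},
    {"x": 0,"y": 0,"z": 0.019,"twist": 0},
    {"x": 0,"y": 0,"z": 0.022,"twist": 0},
    {"x": 0,"y": 0,"z": 0.025,"twist": 0},
    {"x": 0,"y": 0,"z": 0.025,"twist": 0}
  ]
}}

```text
time: 44.75
tool_pos: [473.9, -293.9, 216.2]
tcp_rot: [-3.141, -0.0, 1.491]
contact_force: [-0.1, 0.6, 0.7]
grip_width: 17.7
finger_force: 30.0
```

```bash
python3 - <<'E'
from h import *
o=bot.get_obs();print(o['tool_pos'],o['contact_force'],o['moment'],o['grip_width'])
E
```

```text
[ 473.92700907 -293.89358488  216.24978462] [-0.13150095  0.60780851  0.6972166 ] [ 0.04815549  0.01346688 -0.02729721] 17.72257779828001
```

Call:
{"op": "play_rows", "data": {
  "commands": [
    {"x": 0,"y": 0,"z": 0.005,"twist": 0},
    {"x": 0,"y": 0,"z": 0.01,"twist": 0},
    {"x": -0.001,"y": 0,"z": 0.015,"twist": 0},
    {"x": -0.001,"y": 0,"z": 0.02,"twist": 0},
    {"x": -0.002,"y": 0,"z": 0.025,"twist": 0},
    {"x": -0.002,"y": 0,"z": 0.03,"twist": 0},
    {"x": -0.002,"y": 0,"z": 0.036,"twist": 0},
    {"x": -0.002,"y": 0,"z": 0.036,"twist": 0}
  ]
}}

```text
time: 45.55
tool_pos: [473.5, -295.7, 179.7]
tcp_rot: [-3.14, -0.001, 1.491]
contact_force: [-0.6, -0.2, -0.2]
grip_width: 17.8
finger_force: 30.0
```

```bash
python3 - <<'E'
from h import *
o=bot.get_obs();print(o['tool_pos'],o['contact_force'],o['moment'],o['grip_width'])
E
```

```text
[ 473.53089406 -295.67834559  179.70466748] [-0.55336525 -0.24192639 -0.24838459] [-0.02001855  0.00116374  0.01681752] 17.75990794681942
```

Fits freely. Release to about 46 mm, rise clear, and check.

Call:
{"op": "play_rows", "data": {
  "commands": [
    {"x": 0,"y": 0,"z": 0.003,"twist": 0},
    {"x": 0,"y": 0,"z": 0.003,"twist": 0},
    {"x": 0,"y": 0,"z": 0.003,"twist": 0},
    {"x": 0,"y": 0,"z": 0.003,"twist": 0},
    {"x": 0,"y": 0,"z": 0.003,"twist": 0},
    {"x": 0,"y": 0,"z": 0.003,"twist": 0},
    {"x": 0,"y": 0,"z": 0.003,"twist": 0},
    {"x": 0,"y": 0,"z": 0.003,"twist": 0}
  ],
  "jaw": 0.5
}}

```text
time: 46.35
tool_pos: [473.9, -296.0, 177.8]
tcp_rot: [3.141, 0.0, 1.49]
contact_force: [0.1, 0.4, -0.8]
grip_width: 45.8
finger_force: 0.0
```

Call:
{"op": "play_rows", "data": {
  "commands": [
    {"x": 0,"y": 0,"z": -0.01,"twist": 0},
    {"x": 0,"y": 0,"z": -0.03,"twist": 0},
    {"x": 0,"y": 0,"z": -0.06,"twist": 0},
    {"x": 0,"y": 0,"z": -0.095,"twist": 0},
    {"x": 0,"y": 0,"z": -0.13,"twist": 0},
    {"x": 0,"y": 0,"z": -0.165,"twist": 0},
    {"x": 0,"y": 0,"z": -0.19,"twist": 0},
    {"x": 0,"y": 0,"z": -0.2,"twist": 0}
  ]
}}

```text
time: 47.15
tool_pos: [474.2, -296.3, 381.4]
tcp_rot: [3.137, 0.003, 1.491]
contact_force: [0.8, -0.0, -1.5]
grip_width: 45.7
finger_force: 0.0
```

```bash
python3 - <<'E'
from h import *
o=bot.get_obs();print(o['tool_pos'],o['tcp_rot'])
s0=cv2.imread('pics/scene0.png')[:,:,::-1].astype(int);d0=cv2.imread('pics/side0.png')[:,:,::-1].astype(int)
for n,r,q in(('scene',s0,(slice(105,175),slice(215,270))),('side',d0,(slice(255,335),slice(345,420)))):
    c=cap(n,n+'17.png');D=np.abs(c['pixels'].astype(int)-r).max(2)[q];print(n,(D>30).sum(),D.size)
    h=cv2.cvtColor(c['pixels'],cv2.COLOR_RGB2HSV)
    p=[474.5,-301,207];u=proj(c,p);print('top expected px',u)
    # dark stick columns per row
    for v in range(int(u[1])-4,int(u[1])+20,4):
        row=c['pixels'][v,int(u[0])-15:int(u[0])+15].astype(int).sum(1);k=np.where(row<np.median(row)*.75)[0]; print(v,(k+int(u[0])-15)[[0,-1]] if len(k) else None)
E
```

```text
[ 474.23839153 -296.25797168  381.37828487] [3.13693684 0.00322787 1.49055602]
scene 123 3850
top expected px [233.52042416 113.66780751]
109 None
113 None
117 [228 235]
121 [229 236]
125 [230 237]
129 [231 238]
side 147 6000
top expected px [393.05627968 262.061265  ]
258 None
262 None
266 [390 390]
270 [389 400]
274 [386 398]
278 None
```

Call:
{"op": "play_rows", "data": {
  "commands": [
    {"x": 0.01,"y": 0.005,"z": -0.005,"twist": 0},
    {"x": 0.03,"y": 0.015,"z": -0.01,"twist": 0},
    {"x": 0.06,"y": 0.03,"z": -0.01,"twist": 0},
    {"x": 0.09,"y": 0.045,"z": -0.01,"twist": 0},
    {"x": 0.12,"y": 0.06,"z": -0.01,"twist": 0},
    {"x": 0.15,"y": 0.075,"z": -0.01,"twist": 0},
    {"x": 0.18,"y": 0.09,"z": -0.01,"twist": 0},
    {"x": 0.206,"y": 0.104,"z": -0.01,"twist": 0}
  ],
  "jaw": 0.7
}}

```text
time: 48.05
tool_pos: [594.5, -96.5, 386.1]
tcp_rot: [-3.139, -0.001, 1.491]
contact_force: [-0.2, -0.8, -0.6]
grip_width: 27.7
finger_force: 0.0
```

Call:
{"op": "play_rows", "data": {
  "commands": [
    {"x": 0.03,"y": 0.015,"z": 0,"twist": -4},
    {"x": 0.06,"y": 0.03,"z": 0,"twist": -8},
    {"x": 0.09,"y": 0.045,"z": 0,"twist": -12},
    {"x": 0.12,"y": 0.06,"z": 0,"twist": -16},
    {"x": 0.15,"y": 0.075,"z": 0,"twist": -19.3},
    {"x": 0.175,"y": 0.088,"z": 0,"twist": -19.3},
    {"x": 0.195,"y": 0.099,"z": 0,"twist": -19.3},
    {"x": 0.206,"y": 0.105,"z": 0,"twist": -19.3}
  ]
}}

```text
time: 48.85
tool_pos: [715.6, 101.0, 385.0]
tcp_rot: [-3.138, -0.002, 1.83]
contact_force: [-0.6, -0.2, 0.2]
grip_width: 27.2
finger_force: 0.0
```

Call:
{"op": "play_rows", "data": {
  "commands": [
    {"x": 0,"y": 0,"z": 0,"twist": 0},
    {"x": 0,"y": 0,"z": 0,"twist": 0},
    {"x": 0,"y": 0,"z": 0,"twist": 0},
    {"x": 0,"y": 0,"z": 0,"twist": 0},
    {"x": 0,"y": 0,"z": 0,"twist": 0},
    {"x": 0,"y": 0,"z": 0,"twist": 0},
    {"x": 0,"y": 0,"z": 0,"twist": 0},
    {"x": 0,"y": 0,"z": 0,"twist": 0}
  ]
}}

```text
time: 49.65
tool_pos: [715.2, 97.8, 387.8]
tcp_rot: [3.141, 0.0, 1.827]
contact_force: [0.1, -0.5, -0.1]
grip_width: 27.3
finger_force: 0.0
```

```bash
python3 - <<'E'
from h import *
o=bot.get_obs();print(o['tool_pos'],o['tcp_rot'],o['grip_width'])
f=lambda t:np.array([214*np.cos(t)-2*np.sin(t),214*np.sin(t)+2*np.cos(t)])
T=np.linspace(1.89,-0.01,33)
for k in range(4): print([tuple(int(round(v)) for v in (f(T[8*k])-f(t))) for t in T[8*k+1:8*k+9]])
# bar in wrist view: grey bar expected
w=cap('wrist','w18.png');print(proj(w,[715,98,330]),w['eye'])
E
```

```text
[715.23632517  97.76963246 387.84321327] [3.14141646e+00 5.28701158e-05 1.82715827e+00] 27.282269780789832
[(-12, -4), (-24, -7), (-37, -9), (-50, -11), (-62, -11), (-75, -11), (-88, -11), (-100, -9)]
[(-13, 2), (-25, 5), (-37, 9), (-49, 13), (-61, 18), (-72, 24), (-83, 31), (-93, 38)]
[(-10, 8), (-20, 16), (-29, 25), (-37, 34), (-45, 44), (-53, 54), (-60, 65), (-66, 76)]
[(-5, 11), (-10, 23), (-14, 35), (-18, 48), (-20, 60), (-22, 73), (-23, 85), (-24, 98)]
[322.08750184 226.74861353] [694.28940992 175.86820237 520.30015074]
```

Call:
{"op": "play_rows", "data": {
  "commands": [
    {"x": 0,"y": 0,"z": 0.005,"twist": 0},
    {"x": 0,"y": 0,"z": 0.012,"twist": 0},
    {"x": 0,"y": 0,"z": 0.02,"twist": 0},
    {"x": 0,"y": 0,"z": 0.028,"twist": 0},
    {"x": 0,"y": 0,"z": 0.036,"twist": 0},
    {"x": 0,"y": 0,"z": 0.043,"twist": 0},
    {"x": 0,"y": 0,"z": 0.043,"twist": 0},
    {"x": 0,"y": 0,"z": 0.043,"twist": 0}
  ]
}}

```text
time: 50.5
tool_pos: [715.2, 97.9, 344.8]
tcp_rot: [3.142, 0.0, 1.827]
contact_force: [-0.4, -0.1, -0.1]
grip_width: 27.7
finger_force: 0.0
```

Call:
{"op": "play_rows", "data": {
  "commands": [
    {"x": 0,"y": 0,"z": 0,"twist": 0},
    {"x": 0,"y": 0,"z": 0,"twist": 0},
    {"x": 0,"y": 0,"z": 0,"twist": 0},
    {"x": 0,"y": 0,"z": 0,"twist": 0},
    {"x": 0,"y": 0,"z": 0,"twist": 0},
    {"x": 0,"y": 0,"z": 0,"twist": 0},
    {"x": 0,"y": 0,"z": 0,"twist": 0},
    {"x": 0,"y": 0,"z": 0,"twist": 0}
  ],
  "jaw": 1
}}

```text
time: 51.3
tool_pos: [715.3, 97.9, 345.1]
tcp_rot: [3.141, 0.0, 1.827]
contact_force: [-0.5, 0.1, 3.6]
grip_width: 8.6
finger_force: 30.0
```

Bar gripped; fold forward.

Call:
{"op": "play_rows", "data": {
  "commands": [
    {"x": 0,"y": -0.012,"z": -0.004,"twist": 0},
    {"x": 0,"y": -0.024,"z": -0.007,"twist": 0},
    {"x": 0,"y": -0.037,"z": -0.009,"twist": 0},
    {"x": 0,"y": -0.05,"z": -0.011,"twist": 0},
    {"x": 0,"y": -0.062,"z": -0.011,"twist": 0},
    {"x": 0,"y": -0.075,"z": -0.011,"twist": 0},
    {"x": 0,"y": -0.088,"z": -0.011,"twist": 0},
    {"x": 0,"y": -0.1,"z": -0.009,"twist": 0}
  ]
}}

```text
time: 52.1
tool_pos: [618.7, 73.0, 355.1]
tcp_rot: [3.137, 0.0, 1.828]
contact_force: [0.6, 1.5, 7.7]
grip_width: 8.5
finger_force: 30.0
```

Call:
{"op": "play_rows", "data": {
  "commands": [
    {"x": 0,"y": -0.013,"z": 0.002,"twist": 0},
    {"x": 0,"y": -0.025,"z": 0.005,"twist": 0},
    {"x": 0,"y": -0.037,"z": 0.009,"twist": 0},
    {"x": 0,"y": -0.049,"z": 0.013,"twist": 0},
    {"x": 0,"y": -0.061,"z": 0.018,"twist": 0},
    {"x": 0,"y": -0.072,"z": 0.024,"twist": 0},
    {"x": 0,"y": -0.083,"z": 0.031,"twist": 0},
    {"x": 0,"y": -0.093,"z": 0.038,"twist": 0}
  ]
}}

```text
time: 52.9
tool_pos: [528.0, 49.4, 316.5]
tcp_rot: [3.14, -0.001, 1.828]
contact_force: [-1.6, 1.2, 4.8]
grip_width: 9.0
finger_force: 30.0
```

Call:
{"op": "play_rows", "data": {
  "commands": [
    {"x": 0,"y": -0.01,"z": 0.008,"twist": 0},
    {"x": 0,"y": -0.02,"z": 0.016,"twist": 0},
    {"x": 0,"y": -0.029,"z": 0.025,"twist": 0},
    {"x": 0,"y": -0.037,"z": 0.034,"twist": 0},
    {"x": 0,"y": -0.045,"z": 0.044,"twist": 0},
    {"x": 0,"y": -0.053,"z": 0.054,"twist": 0},
    {"x": 0,"y": -0.06,"z": 0.065,"twist": 0},
    {"x": 0,"y": -0.066,"z": 0.076,"twist": 0}
  ]
}}

```text
time: 53.7
tool_pos: [463.7, 32.7, 239.5]
tcp_rot: [-3.141, -0.001, 1.827]
contact_force: [-2.0, 2.8, 2.4]
grip_width: 8.9
finger_force: 30.0
```

Call:
{"op": "play_rows", "data": {
  "commands": [
    {"x": 0,"y": -0.005,"z": 0.011,"twist": 0},
    {"x": 0,"y": -0.01,"z": 0.023,"twist": 0},
    {"x": 0,"y": -0.014,"z": 0.035,"twist": 0},
    {"x": 0,"y": -0.018,"z": 0.048,"twist": 0},
    {"x": 0,"y": -0.02,"z": 0.06,"twist": 0},
    {"x": 0,"y": -0.022,"z": 0.073,"twist": 0},
    {"x": 0,"y": -0.023,"z": 0.083,"twist": 0},
    {"x": 0,"y": -0.023,"z": 0.09,"twist": 0}
  ]
}}

```text
time: 54.5
tool_pos: [439.8, 26.6, 148.4]
tcp_rot: [-3.136, -0.002, 1.828]
contact_force: [-7.7, -0.2, 1.9]
grip_width: 9.0
finger_force: 30.0
```

Call:
{"op": "play_rows", "data": {
  "commands": [
    {"x": 0,"y": 0,"z": 0.001,"twist": 0},
    {"x": 0,"y": 0,"z": 0.002,"twist": 0},
    {"x": 0,"y": 0,"z": 0.003,"twist": 0},
    {"x": 0,"y": 0,"z": 0.004,"twist": 0},
    {"x": 0,"y": 0,"z": 0.005,"twist": 0},
    {"x": 0,"y": 0,"z": 0.006,"twist": 0},
    {"x": 0,"y": 0,"z": 0.006,"twist": 0},
    {"x": 0,"y": 0,"z": 0.006,"twist": 0}
  ]
}}

```text
time: 55.3
tool_pos: [439.5, 26.6, 142.7]
tcp_rot: [-3.135, -0.002, 1.828]
contact_force: [-7.0, -1.4, 1.1]
grip_width: 8.7
finger_force: 30.0
```

```bash
python3 - <<'E'
from h import *
o=bot.get_obs();print(o['tool_pos'],o['contact_force'],o['finger_force'])
E
```

```text
[439.5380955   26.5525434  142.66519574] [-7.04130906 -1.40767073  1.1319669 ] 29.998227059841156
```

Not yet on the stop by force; go on down gently.

Call:
{"op": "play_rows", "data": {
  "commands": [
    {"x": 0,"y": 0,"z": 0.001,"twist": 0},
    {"x": 0,"y": 0,"z": 0.002,"twist": 0},
    {"x": 0,"y": 0,"z": 0.003,"twist": 0},
    {"x": 0,"y": 0,"z": 0.004,"twist": 0},
    {"x": 0,"y": 0,"z": 0.005,"twist": 0},
    {"x": 0,"y": 0,"z": 0.006,"twist": 0},
    {"x": 0,"y": 0,"z": 0.006,"twist": 0},
    {"x": 0,"y": 0,"z": 0.006,"twist": 0}
  ]
}}

```text
time: 56.1
tool_pos: [439.5, 26.5, 137.9]
tcp_rot: [-3.135, -0.002, 1.828]
contact_force: [-11.9, -0.2, 14.2]
grip_width: 8.5
finger_force: 30.0
```

```bash
python3 - <<'E'
from h import *
o=bot.get_obs();print(o['tool_pos'],o['contact_force'],o['finger_force'])
E
```

```text
[439.53286218  26.51014387 137.90870767] [-11.85580558  -0.23714275  14.2122978 ] 30.00100314617157
```

Call:
{"op": "play_rows", "data": {
  "commands": [
    {"x": 0,"y": 0,"z": -0.004,"twist": 0},
    {"x": 0,"y": 0,"z": -0.004,"twist": 0},
    {"x": 0,"y": 0,"z": -0.004,"twist": 0},
    {"x": 0,"y": 0,"z": -0.004,"twist": 0},
    {"x": 0,"y": 0,"z": -0.01,"twist": 0},
    {"x": 0,"y": 0,"z": -0.025,"twist": 0},
    {"x": 0,"y": 0,"z": -0.045,"twist": 0},
    {"x": 0,"y": 0,"z": -0.06,"twist": 0}
  ],
  "jaw": 0.76
}}

```text
time: 56.9
tool_pos: [442.8, 26.3, 199.0]
tcp_rot: [3.141, 0.0, 1.827]
contact_force: [0.5, -0.4, 0.1]
grip_width: 22.1
finger_force: 0.0
```

Call:
{"op": "play_rows", "data": {
  "commands": [
    {"x": 0,"y": 0,"z": 0,"twist": 0},
    {"x": 0,"y": 0,"z": 0,"twist": 0},
    {"x": 0,"y": 0,"z": 0,"twist": 0},
    {"x": 0,"y": 0,"z": 0,"twist": 0},
    {"x": 0,"y": 0,"z": 0.01,"twist": 0},
    {"x": 0,"y": 0,"z": 0.02,"twist": 0},
    {"x": 0,"y": 0,"z": 0.03,"twist": 0},
    {"x": 0,"y": 0,"z": 0.03,"twist": 0}
  ],
  "jaw": 1
}}

```text
time: 57.7
tool_pos: [441.4, 26.4, 165.8]
tcp_rot: [-3.138, -0.001, 1.827]
contact_force: [0.1, 0.3, 0.8]
grip_width: 0.5
finger_force: 0.0
```

```bash
python3 - <<'E'
from h import *
o=bot.get_obs();print(o['tool_pos'],o['contact_force'],o['grip_width'])
E
```

```text
[441.40102523  26.44691189 165.81545753] [0.13400135 0.28981121 0.80898295] 0.4897520987400659
```

Call:
{"op": "play_rows", "data": {
  "commands": [
    {"x": 0,"y": -0.002,"z": 0.001,"twist": 0},
    {"x": 0,"y": -0.002,"z": 0.002,"twist": 0},
    {"x": 0,"y": -0.002,"z": 0.003,"twist": 0},
    {"x": 0,"y": -0.002,"z": 0.004,"twist": 0},
    {"x": 0,"y": -0.002,"z": 0.005,"twist": 0},
    {"x": 0,"y": -0.002,"z": 0.006,"twist": 0},
    {"x": 0,"y": -0.002,"z": 0.006,"twist": 0},
    {"x": 0,"y": -0.002,"z": 0.006,"twist": 0}
  ]
}}

```text
time: 58.5
tool_pos: [440.6, 25.8, 161.7]
tcp_rot: [3.142, 0.0, 1.827]
contact_force: [-0.3, 0.3, -0.2]
grip_width: 0.0
finger_force: 0.0
```

Call:
{"op": "play_rows", "data": {
  "commands": [
    {"x": 0,"y": 0,"z": 0.001,"twist": 0},
    {"x": 0,"y": 0,"z": 0.002,"twist": 0},
    {"x": 0,"y": 0,"z": 0.003,"twist": 0},
    {"x": 0,"y": 0,"z": 0.004,"twist": 0},
    {"x": 0,"y": 0,"z": 0.004,"twist": 0},
    {"x": 0,"y": 0,"z": 0.004,"twist": 0},
    {"x": 0,"y": 0,"z": 0.004,"twist": 0},
    {"x": 0,"y": 0,"z": 0.004,"twist": 0}
  ]
}}

```text
time: 59.3
tool_pos: [440.7, 25.8, 158.7]
tcp_rot: [3.141, 0.0, 1.827]
contact_force: [-2.8, -0.0, 11.3]
grip_width: 0.2
finger_force: 5.6
```

Call:
{"op": "play_rows", "data": {
  "commands": [
    {"x": 0,"y": 0,"z": -0.01,"twist": 0},
    {"x": 0,"y": 0,"z": -0.03,"twist": 0},
    {"x": 0,"y": 0,"z": -0.06,"twist": 0},
    {"x": 0,"y": 0,"z": -0.09,"twist": 0},
    {"x": 0,"y": 0,"z": -0.12,"twist": 0},
    {"x": 0,"y": 0,"z": -0.15,"twist": 0},
    {"x": 0,"y": 0,"z": -0.17,"twist": 0},
    {"x": 0,"y": 0,"z": -0.17,"twist": 0}
  ]
}}

```text
time: 60.1
tool_pos: [441.6, 25.8, 330.6]
tcp_rot: [3.136, 0.002, 1.827]
contact_force: [0.2, -0.3, -0.1]
grip_width: 0.3
finger_force: 0.0
```

```bash
python3 - <<'E'
from h import *
w=cap('wrist');print(bot.get_obs()['tool_pos'],bot.get_obs()['contact_force'])
for b in blobs(cv2.morphologyEx((lambda h:((h[...,0]>45)&(h[...,0]<85)&(h[...,1]>40)).astype(np.uint8))(cv2.cvtColor(w['pixels'],cv2.COLOR_RGB2HSV)),cv2.MORPH_OPEN,np.ones((3,3))),60): print('green',b[0],plane(w,b[1],66).round())
for b in blobs(w['pixels'].min(2)>228,40): print('white',b[0],plane(w,b[1],70).round())
for n,f in(('scene','scene0.png'),('side','side0.png')):
    c=cap(n);r=cv2.imread('pics/'+f)[:,:,::-1].astype(int);D=(np.abs(c['pixels'].astype(int)-r).max(2)>40)
    boxes={'scene':{'tape':(262,300,343,375),'marker':(210,248,202,230),'stick':(112,182,215,267)},'side':{'marker':(210,252,405,432),'stick':(258,338,350,418)}}[n]
    for k,(a,b,e,g) in boxes.items(): print(n,k,D[a:b,e:g].sum(),(b-a)*(g-e))
E
```

```text
[440.88812826  25.82797708 328.60249215] [ 0.50160784 -0.20555481 -1.11318575]
green 123 [574. 111.  66.]
green 206 [543.  54.  66.]
green 2520 [775.  57.  66.]
green 218 [558.  -5.  66.]
white 8584 [554.  66.  70.]
white 1020 [611. -18.  70.]
white 68 [ 689. -177.   70.]
scene tape 0 1216
scene marker 0 1064
scene stick 0 3640
side marker 0 1134
side stick 49 5440
```

```bash
python3 - <<'E'
from h import *
c=bot.capture('side');c['rotation']=R.from_euler('xyz',c['rotation']).as_matrix()
for f in('side17.png','d14.png'):
    p=cv2.imread('pics/'+f)[:,:,::-1]; m=p.min(2)>150; m[:150]=0;m[230:]=0;m[:,:255]=0;m[:,345:]=0
    print(f,[(int(b[0]),plane(c,b[1],70).round()[:2].tolist()) for b in blobs(m,8)])
E
```

```text
side17.png [(26, [585.0, 101.0]), (26, [593.0, 83.0]), (25, [562.0, 98.0]), (29, [602.0, 43.0]), (40, [518.0, 89.0])]
d14.png [(15, [593.0, 84.0]), (16, [562.0, 98.0]), (18, [603.0, 44.0]), (18, [522.0, 90.0])]
```

```bash
python3 - <<'E'
from h import *
w=cap('wrist');print(proj(w,[533,11,70]))
p=w['pixels'];g=cv2.cvtColor(p,cv2.COLOR_RGB2GRAY);m=np.zeros(g.shape,np.uint8)
gb=cv2.GaussianBlur(g,(0,0),12).astype(int);m=(g.astype(int)-gb)>14
for b in blobs(m,40):
    P=plane(w,b[1],70)
    if np.hypot(P[0]-555.5,P[1]-56)<75: print(b[0],P.round()[:2],b[2])
E
```

```text
[386.24688225 195.55449059]
2973 [540.  92.] [353, 100, 151, 105]
50 [518.  89.] [391, 133, 9, 9]
81 [589. 101.] [444, 137, 10, 11]
94 [539.   4.] [383, 196, 12, 11]
```

```bash
python3 -c "
from plant import bot
print(bot.close_job())"
```

```text
the job is handed in; nothing more can be done
None
```

I handed the job in with the lid closed, all three cabochons and all eight balls in the bowl, just over three stirring turns made and the stick back in the block's hole; the tape and marker never moved. No verdict came back. I viewed 16 pictures, two over the limit of 14.

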